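# Clear the tiling kerb and lay its cap tiles

## Robot

A 6-joint arm with a two-finger parallel gripper is mounted at the origin on the work surface. World frame = base frame: x ahead of the robot, y to its left, z up, the work surface at z = 0. Lengths are in m, angles in degrees, forces in N, time in s.
With the tool pointing down it reaches from about 0.325 to 0.775 m from the base axis. Payload 5.5 kg.
Tool frame: the origin (TCP) lies on the centre line of the jaws, within the pads' length; the fingertips stand bot.tcp_to_tips ahead of it and the grasp point (between the pads) lies 8 mm behind it (bot.tcp_to_tips is the distance from the TCP to the fingertips, in m); z points along the fingers, y is the line along which they close (so a half turn about z gives the same grasp; the last joint's range is limited). The gripper opens to 88 mm and grips with 3 to 60 N. Pads are 20 mm wide; open, the fingers measure 115 mm over their backs; the gripper's body (75 mm by 178 mm) begins 61 mm behind the grasp point.
Start: joints at [73.184, 5.22, 70.514, -0, 104.267, -3.249], TCP at [0.141, 0.583, 0.234] pointing down, gripper open.
Joint ranges: [-164.24, 164.24], [-49.07, 125.15], [9.68, 141.18], [-86.29, 266.29], [3.28, 154.24], [-151.56, 151.56]. Speed limits (degrees/s): [147.25, 147.25, 172.46, 180, 180, 180].

## Interface

Orientations are given as a 3x3 rotation matrix whose columns are the frame's x, y, z axes.
In Python, from plant import bot gives the robot as it stands.
- The arm moves only by the tool step_arm, never from a script. Its argument "rows" is a list of rows, each an object with "hand": the opening, from 0 (shut) to 1 (fully open); "travel": the shift along the tool's x, y, z in cm, a list of three; "twist": the turn about the tool's z in rad. In form: [{"hand": hand, "travel": [tx, ty, tz], "twist": twist}, ...]. A call has 1 to 12 rows; each row shifts and turns the commanded pose from where the row before left it, along the tool's axes as they then stand; what a row does not reach is not made up. A row lasts 1/8 s, in which the tool goes at most 62.5 mm and 10.7 degrees, less where a joint would pass 70% of its speed; a pose out of reach is approached as far as the arm can. A call with a gripper value outside its range is refused whole. The fingers move at their own pace and stop on an object; "squeeze" is the grip in N (left out, the last holds). Time passes only in rows, so rows that do not move let the fingers close. It gives the time, the measured TCP pose, the force, the opening and the grip force at its end, in the units of the state.
- bot.read_state(): the state, without advancing time (a new reading comes with each control period).
- bot.camera(name): name is "scene" or "top"; returns a dict with "pixels" (400x640x3 uint8, blue, green, red), "fx", "fy", "cx", "cy" (pixels), "extrinsics" (4x4, takes a point from camera to world coordinates). Camera axes: x right, y up, looking along -z (the intrinsics and any distortion apply to the point x, -y, -z); pixel columns grow to the right and rows downward; lengths in m; the calibration is good to about 2 mm. A picture is of the moment at which its call begins. There is no depth.
- bot.close_job(): hands the job in; it is judged then, once.
Trained networks look in a picture, given as the dict that the camera call returned (one of the last four; its "shot" number tells which), for a name from the list of things; names that differ only in an ending like _2 or _b are one class to them, and where a whole thing is asked for, a point or a joint stands for the part that bears it (a point fixed in the world has none). Each returns a list of dicts, best first, with "score" (0 to 1); they miss things now and then, are a little off and sometimes report something else, mostly with a low value. They report only what shows in the picture. A call takes as long as a camera call. They do not tell look-alikes from the thing itself.
- bot.trace(picture, target): "pixels" (400x640 bool, what is visible of it) and "extent" ([left, top, right, bottom] in pixels, round what is visible of it).
The state is a dict: "time": time; "joints": joint angles; "joint_velocities": joint speeds; "tau": joint torques, N m; "tool_pos": TCP position; "orientation": TCP orientation; "wrist_force": force on the tool from outside, world axes, zero at the start; "ft_torque": the same for the moment, N m; "gripper_width": finger opening in m; "gripper_force": force on a finger pad.
Only numpy, scipy, OpenCV 4.12 (cv2) and the standard library are available. Lean on these libraries where they do the work, as an engineer would, in place of code of your own. Each camera call takes 0.05 s, during which the arm holds its last target. There are 200 camera calls.

## Task

Before any tile goes on, pick up the grout float and with it sweep every loose mortar chip off the top of the narrow kerb, forwards onto the black catch mat in front, where the chips stay; never push or pick the chips with the gripper itself. Put the float back upright on its cork pad, lined up with it, and lay every rectangular cap tile flat on top of the kerb, lengthwise along it, centred across its depth, square with it and with no tile on another or overhanging an end. Do not knock over the candle cup.

Things in the scene. Friction and masses are not known exactly. Their poses are not given: they have to be found in the camera images.
- kerb: fixed low narrow kerb of bare grey screed with blue glazed strips front and back: 45 mm deep (x), 380 mm long (y), 70 mm high. Origin: centre of its underside on the deck; z up, +x away from the robot, -x its front. A thin black rubber catch mat, 130 mm deep, 420 mm long, 3 mm thick, is fixed along its front, x = -22.5 to -152.5 mm in its frame
- kerb_top (a point): centre of the kerb's flat top, 70 mm above the deck
- pad: flat cork rest pad fixed on the deck, 80 mm (x) by 140 mm (y) by 4 mm thick; origin: centre of its underside
- float: grout float (the scraper block): a black rubber block 50 mm (x) by 110 mm (y, its long edge) by 18 mm high, with a wooden grip rib on top, 24 mm (x) by 100 mm (y), from 18 to 52 mm above the underside. It starts upright on the cork pad. Origin: centre of its underside, z up
- cap1: rectangular blue glazed cap tile 56 mm (x) by 80 mm (y) by 12 mm thick, the same on both faces, starting flat on the deck; 3 or 4 of them are present; origin: centre of its underside as it starts, z up
- cap2: rectangular blue glazed cap tile 56 mm (x) by 80 mm (y) by 12 mm thick, the same on both faces, starting flat on the deck; 3 or 4 of them are present; origin: centre of its underside as it starts, z up
- cap3: rectangular blue glazed cap tile 56 mm (x) by 80 mm (y) by 12 mm thick, the same on both faces, starting flat on the deck; 3 or 4 of them are present; origin: centre of its underside as it starts, z up
- cap4: rectangular blue glazed cap tile 56 mm (x) by 80 mm (y) by 12 mm thick, the same on both faces, starting flat on the deck; 3 or 4 of them are present; origin: centre of its underside as it starts, z up
- chip1: loose chip of dried pale mortar, 22 by 16 by 10 mm, starting on top of the kerb; 3 to 5 are present; origin: centre of its underside as it starts
- chip2: loose chip of dried pale mortar, 22 by 16 by 10 mm, starting on top of the kerb; 3 to 5 are present; origin: centre of its underside as it starts
- chip3: loose chip of dried pale mortar, 22 by 16 by 10 mm, starting on top of the kerb; 3 to 5 are present; origin: centre of its underside as it starts
- chip4: loose chip of dried pale mortar, 22 by 16 by 10 mm, starting on top of the kerb; 3 to 5 are present; origin: centre of its underside as it starts
- chip5: loose chip of dried pale mortar, 22 by 16 by 10 mm, starting on top of the kerb; 3 to 5 are present; origin: centre of its underside as it starts
- candle: candle in a short glass cup with a paper band, 66 mm across, 55 mm high, a bystander; origin: centre of its underside, z up
Mind the look-alikes: they are no part of the job. What is shaped like the float but pink, red or yellow is not meant.

How it is judged (in metres and radians):
On the way, in this order (a step that is already met when the one before it is completed fails the run):
1. the float is brought to the kerb (horizontal distance between float and kerb below 0.26 m and x of float in the frame of kerb between -0.09 and 0.11 m and height (world z) of float above 0.066 m), for 0.1 s.
2. all chips have been swept off the kerb onto the catch mat before any cap tile was laid (x of chip1 in the frame of kerb between -0.16 and -0.022 m and y of chip1 in the frame of kerb between -0.215 and 0.215 m and z of chip1 in the frame of kerb between -0.01 and 0.04 m and x of chip2 in the frame of kerb between -0.16 and -0.022 m and y of chip2 in the frame of kerb between -0.215 and 0.215 m and z of chip2 in the frame of kerb between -0.01 and 0.04 m and x of chip3 in the frame of kerb between -0.16 and -0.022 m and y of chip3 in the frame of kerb between -0.215 and 0.215 m and z of chip3 in the frame of kerb between -0.01 and 0.04 m and x of chip4 in the frame of kerb between -0.16 and -0.022 m and y of chip4 in the frame of kerb between -0.215 and 0.215 m and z of chip4 in the frame of kerb between -0.01 and 0.04 m and x of chip5 in the frame of kerb between -0.16 and -0.022 m and y of chip5 in the frame of kerb between -0.215 and 0.215 m and z of chip5 in the frame of kerb between -0.01 and 0.04 m and height (world z) of each of cap1, cap2, cap3, cap4 below 0.05 m), for 0.2 s.
At the end, for the whole second after the job is handed in: Chips on the catch mat; caps at rest flat (5 deg) on the kerb top, within 10 mm of centre across it and 7 deg of its line, middles 35 mm or more from its ends; float upright at rest on the pad, within 22 mm (across), 30 mm (along) and 17 deg of it (x of chip1 in the frame of kerb between -0.16 and -0.022 m and y of chip1 in the frame of kerb between -0.215 and 0.215 m and z of chip1 in the frame of kerb between -0.01 and 0.04 m and x of chip2 in the frame of kerb between -0.16 and -0.022 m and y of chip2 in the frame of kerb between -0.215 and 0.215 m and z of chip2 in the frame of kerb between -0.01 and 0.04 m and x of chip3 in the frame of kerb between -0.16 and -0.022 m and y of chip3 in the frame of kerb between -0.215 and 0.215 m and z of chip3 in the frame of kerb between -0.01 and 0.04 m and x of chip4 in the frame of kerb between -0.16 and -0.022 m and y of chip4 in the frame of kerb between -0.215 and 0.215 m and z of chip4 in the frame of kerb between -0.01 and 0.04 m and x of chip5 in the frame of kerb between -0.16 and -0.022 m and y of chip5 in the frame of kerb between -0.215 and 0.215 m and z of chip5 in the frame of kerb between -0.01 and 0.04 m and x of cap1 in the frame of kerb between -0.01 and 0.01 m and y of cap1 in the frame of kerb between -0.155 and 0.155 m and ((angle between cap1's own z axis and vertical below 0.09 rad and z of cap1 in the frame of kerb between 0.064 and 0.076 m) or (angle between cap1's own z axis and vertical above 3.05 rad and z of cap1 in the frame of kerb between 0.076 and 0.088 m)) and angle between the y axis of each of cap1, cap2, cap3, cap4 and the y axis of kerb, either way round below 0.13 rad and linear speed of each of cap1, cap2, cap3, cap4, float below 0.02 m/s and x of cap2 in the frame of kerb between -0.01 and 0.01 m and y of cap2 in the frame of kerb between -0.155 and 0.155 m and ((angle between cap2's own z axis and vertical below 0.09 rad and z of cap2 in the frame of kerb between 0.064 and 0.076 m) or (angle between cap2's own z axis and vertical above 3.05 rad and z of cap2 in the frame of kerb between 0.076 and 0.088 m)) and x of cap3 in the frame of kerb between -0.01 and 0.01 m and y of cap3 in the frame of kerb between -0.155 and 0.155 m and ((angle between cap3's own z axis and vertical below 0.09 rad and z of cap3 in the frame of kerb between 0.064 and 0.076 m) or (angle between cap3's own z axis and vertical above 3.05 rad and z of cap3 in the frame of kerb between 0.076 and 0.088 m)) and x of cap4 in the frame of kerb between -0.01 and 0.01 m and y of cap4 in the frame of kerb between -0.155 and 0.155 m and ((angle between cap4's own z axis and vertical below 0.09 rad and z of cap4 in the frame of kerb between 0.064 and 0.076 m) or (angle between cap4's own z axis and vertical above 3.05 rad and z of cap4 in the frame of kerb between 0.076 and 0.088 m)) and x of float in the frame of pad between -0.022 and 0.022 m and y of float in the frame of pad between -0.03 and 0.03 m and angle between the y axis of float and the y axis of pad, either way round below 0.3 rad and angle between float's own z axis and vertical below 0.1 rad and height (world z) of float below 0.012 m); the robot touches nothing.
It fails at once if the gripper pushes or picks a chip itself (contact force between any of the arm, the fingers and chip1 above 0.5 N or contact force between any of the arm, the fingers and chip2 above 0.5 N or contact force between any of the arm, the fingers and chip3 above 0.5 N or contact force between any of the arm, the fingers and chip4 above 0.5 N or contact force between any of the arm, the fingers and chip5 above 0.5 N).
It fails at once if the candle cup is knocked over (angle between candle's own z axis and vertical above 0.5 rad).
Of cap1, cap2, cap3, cap4 only 3 to 4 are there at a start; the rules pass over those that are not, and their reading is None.
Of chip1, chip2, chip3, chip4, chip5 only 3 to 5 are there at a start; the rules pass over those that are not, and their reading is None.
At some moment in a run one of float may be knocked a few centimetres aside while the robot is not near it.
Once in a run the grip may slacken for a moment while it holds something.
It also fails if it takes over 192 s, if anything falls off the work surface, if the arm or the gripper's body presses on something with over 40 N, if the wrist force passes 120 N, or if a joint passes its speed limit or range.

## Working session

There is one attempt and no reset: what is moved stays moved. The work goes in short steps, Python scripts to look and compute and a tool call to move; the robot and the scene stay as the last step left them, time stands still between calls to the robot, and variables do not carry over. Pictures are saved under pics/ and viewed, at most 14 in all, crops included, and the job is handed in when it is done.

Besides the shell and the picture viewer there is one more tool, called as name([rows], argument=value, ...), one row to a line, values as JSON. step_arm: Moves the arm, as the interface text tells. Its arguments: {"type":"object","properties":{"rows":{"type":"array","items":{"type":"object","properties":{"hand":{"type":"number"},"travel":{"type":"array","items":{"type":"number"}},"twist":{"type":"number"}}}},"squeeze":{"type":"number"}},"required":["rows"]}

```bash
mkdir -p pics; ls
python3 - <<'E'
from plant import bot
import cv2, numpy as np
np.set_printoptions(precision=4,suppress=True)
for n in ("scene","top"):
    p=bot.camera(n); cv2.imwrite(f"pics/{n}0.png",p["pixels"]); print(n,p["fx"],p["fy"],p["cx"],p["cy"],[k for k in p if k!='pixels']); print(p["extrinsics"])
    for t in ("kerb","pad","float","cap1","chip1","candle"):
        print(t,[(round(d["score"],2),d["extent"]) for d in bot.trace(p,t)])
s=bot.read_state(); print(s); print(bot.tcp_to_tips)
E
```

```text
pics
scene 455.99236044833833 455.99236044833833 322.89116168299824 185.2675467564838 ['fx', 'fy', 'cx', 'cy', 'extrinsics', 'shot']
[[ 0.2816 -0.5767  0.7669  1.4765]
 [ 0.9593  0.1504 -0.2391 -0.2809]
 [ 0.0226  0.803   0.5955  0.7968]
 [ 0.      0.      0.      1.    ]]
kerb [(0.92, [244.1, 165.7, 397.8, 217.9])]
pad [(0.64, [434.4, 178.0, 489.8, 189.6]), (0.35, [345.2, 141.9, 365.3, 162.3])]
float [(0.87, [382.9, 128.4, 404.6, 154.9]), (0.78, [444.3, 165.9, 483.6, 189.1]), (0.59, [429.2, 138.5, 464.6, 161.9])]
cap1 [(0.71, [125.5, 221.9, 164.5, 247.0]), (0.68, [414.2, 197.1, 454.3, 220.1]), (0.67, [187.3, 234.9, 228.8, 261.4]), (0.56, [178.4, 189.8, 207.9, 203.6]), (0.56, [435.1, 178.0, 489.4, 193.3])]
chip1 [(0.63, [350.7, 178.1, 357.9, 185.0]), (0.44, [299.5, 188.2, 303.5, 189.6]), (0.37, [265.7, 186.1, 277.9, 192.5])]
candle [(0.85, [343.5, 140.7, 367.8, 161.7])]
top 485.33134477797563 485.33134477797563 322.59953270204164 197.00925289195055 ['fx', 'fy', 'cx', 'cy', 'extrinsics', 'shot']
[[ 0.012   0.9945 -0.1043  0.3934]
 [-0.9997  0.0141  0.0197  0.0299]
 [ 0.021   0.104   0
[... 509 characters left out ...]
05.6, 158.0, 437.1, 185.5])]
candle [(0.74, [251.5, 252.1, 276.9, 276.3]), (0.22, [208.2, 160.2, 237.4, 181.2])]
{'time': 0.7, 'joints': array([ 73.1856,   5.2172,  70.5126,   0.0004, 104.2684,  -3.2469]), 'joint_velocities': array([-0.0001, -0.0414, -0.0057,  0.0442, -0.0417, -0.0139]), 'tau': array([ -0.0006, -44.6043, -40.6411,   0.0698,   0.0192,  -0.    ]), 'tool_pos': array([0.1407, 0.5833, 0.2337]), 'orientation': array([[-0.9721,  0.2346,  0.    ],
       [ 0.2346,  0.9721,  0.    ],
       [ 0.    ,  0.    , -1.    ]]), 'wrist_force': array([-0.5137,  0.8197,  0.4726]), 'ft_torque': array([ 0.0247,  0.0038, -0.0379]), 'gripper_force': 0.0, 'gripper_width': 0.08774543679978979}
0.011
```

Run:
```python
import cv2
a=cv2.imread('pics/top0.png')[100:310,120:500]; cv2.imwrite('pics/topc.png',cv2.resize(a,None,fx=2.1,fy=2.1,interpolation=cv2.INTER_CUBIC))
a=cv2.imread('pics/scene0.png')[120:275,115:500]; cv2.imwrite('pics/scenec.png',cv2.resize(a,None,fx=2.05,fy=2.05,interpolation=cv2.INTER_CUBIC))
```

```text
(no output)
```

View pics/topc.png

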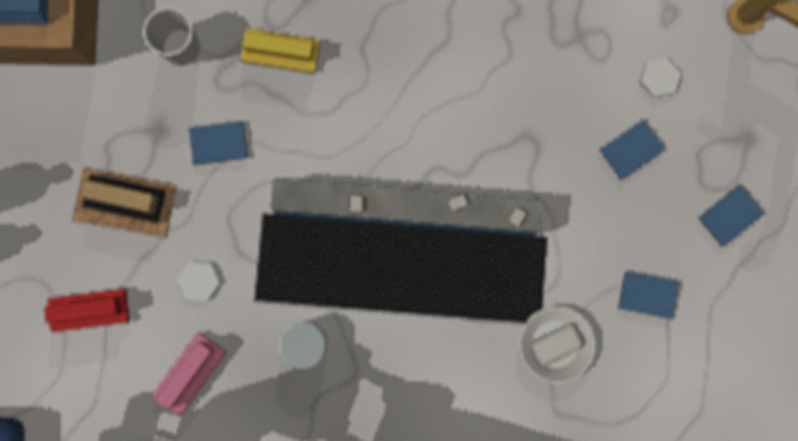

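View pics/scenec.png

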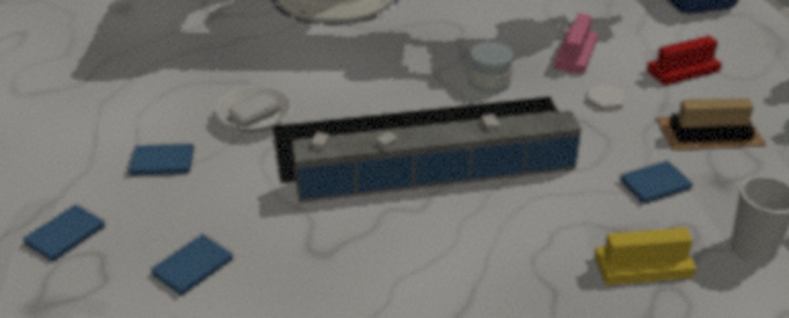

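Top crop: the black float with tan rib, on the cork pad, is at crop (125,200), which is full-image (180,195). Look-alikes are yellow (280,50), red (87,310) and pink (188,375). Only the black one on cork fits. There are 4 caps at crop (219,143), (632,150), (731,215) and (650,295), and 3 chips on the kerb at (357,203), (458,201) and (518,216). The candle is at (301,345), and a dish look-alike is at (558,343).

```bash
cat > h.py <<'E'
from plant import bot
import cv2, numpy as np
np.set_printoptions(precision=4,suppress=True)
def ray(p,uv):
    uv=np.atleast_2d(uv).astype(float); E=p["extrinsics"]
    d=np.c_[(uv[:,0]-p["cx"])/p["fx"],-(uv[:,1]-p["cy"])/p["fy"],-np.ones(len(uv))]
    return E[:3,3],d@E[:3,:3].T
def plane(p,uv,z):
    o,d=ray(p,uv); return (o+d*((z-o[2])/d[:,2])[:,None])[:,:2]
def proj(p,X):
    E=p["extrinsics"]; c=(np.atleast_2d(X)-E[:3,3])@E[:3,:3]
    return np.c_[p["cx"]-p["fx"]*c[:,0]/c[:,2],p["cy"]+p["fy"]*c[:,1]/c[:,2]]
def tri(p1,uv1,p2,uv2):
    o1,d1=ray(p1,uv1);o2,d2=ray(p2,uv2);d1=d1[0];d2=d2[0]
    t=np.linalg.lstsq(np.c_[d1,-d2],o2-o1,rcond=None)[0]
    a,b=o1+t[0]*d1,o2+t[1]*d2; return (a+b)/2,np.linalg.norm(a-b)
def rect(p,m,z):
    """mask -> centre, long-axis yaw (deg,-90..90 of the +y axis sense), sizes on plane z"""
    c=max(cv2.findContours(m.astype(np.uint8),cv2.RETR_EXTERNAL,cv2.CHAIN_APPROX_NONE)[0],key=cv2.contourArea)[:,0]
    q=plane(p,c,z).astype(np.float32); (cx,cy),(w,h),a=cv2.minAreaRect(q*1000)
    if w<h: w,h,a=h,w,a+90
    a=(a-90+90)%180-90   # yaw: long axis relative to world y
    px=1000*(o:=p["extrinsics"][2,3]-z)/p["fx"]
    return np.array([cx,cy,a,h,w])
def big(m): 
    n,l,s,c=cv2.connectedComponentsWithStats(m.astype(np.uint8)); return [(l==i,s[i,4],c[i]) for i in range(1,n) if s[i,4]>25]
E
python3 - <<'E'
from h import *
T=bot.camera("top");S=bot.camera("scene")
def masks(p):
    h=cv2.cvtColor(p["pixels"],cv2.COLOR_BGR2HSV); return h
ht,hs=masks(T),masks(S)
for y,x in ((247,268),(195,185),(170,222),(197,180),(190,160),(198,290)): print((x,y),ht[y,x])
blue=lambda h:(h[...,0]>98)&(h[...,0]<118)&(h[...,1]>110)
for m,n,c in big(blue(ht)): print("T",n,c,rect(T,m,.012))
for m,n,c in big(blue(hs)): print("S",n,c,rect(S,m,.012))
blk=(ht[...,2]<30); 
for m,n,c in big(blk):
    if n>200: print("mat/blk",n,c,rect(T,m,.003))
for nm in("kerb","float","pad","chip1","candle"):
  for p,l in((T,"T"),(S,"S")):
    for d in bot.trace(p,nm)[:5]:
        m=d["pixels"]; ys,xs=np.nonzero(m); print(nm,l,round(d["score"],2),len(xs),xs.mean(),ys.mean(),rect(p,m,{"kerb":.07,"float":.056,"pad":.004,"chip1":.08,"candle":.055}[nm]))
E
```

```text
(268, 247) [ 19  13 158]
(185, 195) [ 18 103 148]
(222, 170) [104 111 106]
(180, 197) [ 17 105 139]
(160, 190) [ 18 103 141]
(290, 198) [ 19  23 157]
T 121 [122.0331  79.3554] [913.022  642.459  -32.296   45.5367 114.7064]
T 72 [93.4444 94.1944] [859.7429 716.4087 -71.9378  29.1563  64.6151]
T 43 [112.1163  92.9767] [864.812  659.9933   1.0926  25.6038  37.4926]
T 33 [100.9394 103.1515] [826.7565 690.3863  67.2517  26.7076  34.4213]
T 35 [134.0857 105.8   ] [827.816  588.3914   1.0402  25.4917  34.4334]
T 133 [225.2406 166.594 ] [636.2734 304.9432   7.3726  45.4838  69.3681]
T 106 [421.5472 167.5   ] [ 635.4758 -303.3027   34.3778   43.8402   70.3268]
T 27 [417.6667 178.9259] [ 607.8453 -292.2413   68.7649   21.2842   24.5454]
T 52 [470.8462 195.1538] [ 561.4551 -457.9152   67.3443   31.375    31.8439]
T 39 [468.1026 205.5385] [ 528.9884 -448.5107   38.597    30.018    31.0342]
T 58 [436.7414 240.6724] [ 416.9789 -349.2409   89.2402   21.5328   45.5142]
T 49 [425.8571 242.3061] [ 413.4608 -313.5505   10.028    26.9218   49.3552]
T 1887 [107.1383 324.2205] [153.3663 633.0477 -89.5921 
[... 2569 characters left out ...]
006]
pad T 0.73 536 181.89365671641792 198.94776119402985 [546.4454 441.6028  -9.2598  82.514  139.2182]
pad S 0.5 224 461.6205357142857 188.67857142857142 [553.7434 435.7768 -11.4049  79.9676 138.4222]
chip1 T 0.44 27 337.4074074074074 196.59259259259258 [543.7325 -41.777  -89.4633  14.6766  14.7979]
chip1 S 0.58 60 302.75 188.31666666666666 [553.3889 -48.5663  75.3336  23.5172  30.3807]
candle T 0.66 396 263.510101010101 264.1540404040404 [343.8144 172.5792 -25.5801  62.1152  65.6779]
candle S 0.97 465 353.78279569892476 153.2752688172043 [387.4671 154.1737  65.4966  64.0631 133.8365]
candle S 0.72 629 207.31001589825118 248.9427662957075 [ 686.9376 -305.8762   36.9299   59.8382   79.8337]
```

```bash
cat >> h.py <<'E'
from scipy.optimize import minimize
def box(dx,dy,z0,z1,ox=0,oy=0):
    return np.array([[ox+i*dx/2,oy+j*dy/2,z] for i in(-1,1) for j in(-1,1) for z in(z0,z1)])
def fit(views,boxes,x0):
    """views: list of (picture,mask); boxes: local corner sets; fits x,y,yaw by silhouette IoU"""
    K=8
    def sil(p,m,v):
        ys,xs=np.nonzero(m); l,t,r,b=xs.min()-12,ys.min()-12,xs.max()+13,ys.max()+13
        M=cv2.resize(m[max(t,0):b,max(l,0):r].astype(np.float32),None,fx=K,fy=K,interpolation=cv2.INTER_LINEAR)>.5
        I=np.zeros(M.shape,np.uint8); c,s=np.cos(v[2]),np.sin(v[2])
        for B in boxes:
            X=np.c_[v[0]+c*B[:,0]-s*B[:,1],v[1]+s*B[:,0]+c*B[:,1],B[:,2]]
            u=(proj(p,X)-[max(l,0),max(t,0)]+.5)*K
            cv2.fillConvexPoly(I,cv2.convexHull(np.round(u).astype(np.int32)),1)
        I=I>0; return (I&M).sum()/(I|M).sum()
    f=lambda w:-sum(sil(p,m,[w[0]/1e3,w[1]/1e3,np.radians(w[2])]) for p,m in views)
    b=None
    for d in(4,2):
        s=np.array(x0 if b is None else b.x,float)
        r=minimize(f,s,method="Nelder-Mead",options=dict(initial_simplex=[s,s+[d,0,0],s+[0,d,0],s+[0,0,2*d]],xatol=.05,fatol=1e-4)); b=r
    return b.x,-b.fun/len(views)
def blue(p):
    h=cv2.cvtColor(p["pixels"],cv2.COLOR_BGR2HSV); return (h[...,0]>98)&(h[...,0]<118)&(h[...,1]>80)
def near(p,m,xyz,r=40):
    u=proj(p,xyz)[0]; L=[c for c in big(m) if np.hypot(*(c[2]-u))<r]
    return max(L,key=lambda c:c[1])[0]
def go(xyz,ang,pose=None):
    s=bot.read_state(); R=s["orientation"]; p=s["tool_pos"]; a=np.degrees(np.arctan2(R[1,1],R[0,1]))
    d=R.T@(np.array(xyz)-p); tw=-(ang-a+180)%360-180 if False else -((ang-a+180)%360-180)
    print("pos",p,"ang",round(a,2),"travel cm",(d*100).round(2),"twist",round(np.radians(tw),3),"w",round(s["gripper_width"],4),"t",s["time"])
E
python3 - <<'E'
from h import *
T=bot.camera("top");S=bot.camera("scene")
for x0 in ((636,305,8),(638,-304,35),(550,-454,39),(418,-328,-10)):
    z=[x0[0]/1e3,x0[1]/1e3,.01]; mt,ms=near(T,blue(T),z,15),near(S,blue(S),z,15)
    ct,cs=[np.argwhere(m).mean(0)[::-1] for m in(mt,ms)]
    b=[box(.056,.08,0,.012)]
    print("cap",fit([(T,mt)],b,x0),fit([(S,ms)],b,x0),tri(T,ct,S,cs))
h=cv2.cvtColor(T["pixels"],cv2.COLOR_BGR2HSV)
m=near(T,h[...,2]<45,[.456,.035,.003]); print("mat",fit([(T,m)],[box(.13,.42,.003,.003)],(456,35,-3.9)))
k=[bot.trace(p,"kerb")[0]["pixels"] for p in(T,S)]
kb=[box(.045,.38,0,.07),box(.13,.42,0,.003,-.0875)]
for v in([(T,k[0])],[(S,k[1])]): print("kerb",fit(v,kb,(543,31,-3.9)))
fb=[box(.05,.11,.004,.022),box(.024,.1,.022,.056)]
for p in(T,S):
    for nm,b in(("float",fb),("pad",fb+[box(.08,.14,0,.004)])):
        c=[d for d in bot.trace(p,nm) if np.hypot(*(np.argwhere(d["pixels"]).mean(0)[::-1]-proj(p,[.55,.435,.02])[0]))<14]
        if c:
            m=c[0]["pixels"]
            if nm=="pad": m=m|(bot.trace(p,"float")[0]["pixels"]*0>0)
            print(nm,fit([(p,m)],b,(550,435,-11)))
# rib (tan, bright)
for p in(T,S):
    hh=cv2.cvtColor(p["pixels"],cv2.COLOR_BGR2HSV); u=proj(p,[.55,.435,.05])[0].astype(int)
    w=hh[u[1]-20:u[1]+20,u[0]-30:u[0]+30]; m=np.zeros(hh.shape[:2],bool); m[u[1]-20:u[1]+20,u[0]-30:u[0]+30]=w[...,2]<70
    print("dark",[(n,c) for _,n,c in big(m)])
# pale chips on kerb top
v=h[...,2].astype(int)
q=plane(T,np.stack(np.meshgrid(range(640),range(400)),-1).reshape(-1,2),.08).reshape(400,640,2)
w=np.radians(-3.9);d=q-[.543,.031];lx=d@[np.cos(w),np.sin(w)];ly=d@[-np.sin(w),np.cos(w)]
z=(abs(lx)<.024)&(abs(ly)<.19); print("kerb V",np.median(v[z]))
for m,n,c in [ (l) for l in big(cv2.resize((z&(v>np.median(v[z])+15)).astype(np.uint8),None,fx=3,fy=3))]: 
    uv=c/3; 
    print("chip",n/9,uv,plane(T,uv,.08), lx[int(uv[1]),int(uv[0])],ly[int(uv[1]),int(uv[0])])
E
```

```text
cap (array([635.2318, 308.0078,   7.0363]), np.float64(0.7955371693619155)) (array([634.9444, 306.0926,  14.1852]), np.float64(0.7588075880758808)) (array([0.6362, 0.3067, 0.0044]), np.float64(0.0025869272303627273))
cap (array([ 636.1164, -304.4964,   34.482 ]), np.float64(0.8251555846708156)) (array([ 634.4104, -303.7522,   36.865 ]), np.float64(0.7872635188844224)) (array([ 0.6357, -0.3056,  0.0054]), np.float64(0.002478024502680525))
cap (array([ 540.8444, -449.3007,   37.4897]), np.float64(0.8137600806451613)) (array([ 537.2958, -451.9462,   34.0865]), np.float64(0.7770250368188513)) (array([ 0.5396, -0.4514,  0.0056]), np.float64(0.002105450963165068))
cap (array([ 421.3248, -325.9955,   -7.2095]), np.float64(0.8352238992531483)) (array([ 418.807 , -327.9639,   -4.1527]), np.float64(0.7764635919122506)) (array([ 0.4214, -0.3278,  0.0055]), np.float64(0.002138850780363493))
mat (array([456.0088,  35.4378,  -3.28  ]), np.float64(0.9285070204817725))
kerb (array([543. ,  31. ,  -3.9]), np.float64(0.0))
kerb (array([543. ,  31. ,  -3.9]), np.float64(0.0))
float (array([549.1424, 442.2975, -12.6607]), np.float64(0.9124428376469461))
pad (array([545.1823, 442.1267,  -9.8785]), np.float64(0.4724585702112506))
float (array([554.5432, 433.6159,  -9.0018]), np.float64(0.9068698641469198))
pad (array([549.522 , 437.8609, -10.0361]), np.float64(0.20217421219210127))
dark [(np.int32(304), array([181.5329, 194.8125]))]
dark [(np.int32(405), array([460.9136, 184.    ]))]
kerb V 103.0
chip 30.77777777777778 [252.1925 188.2936] [[0.5643 0.2083]] 0.010031174819562234 0.17893459729795344
chip 36.44444444444444 [289.3333 196.8333] [[0.5407 0.0992]] -0.004528676160398322 0.06911004840760451
chip 40.55555555555556 [337.7525 196.3854] [[ 0.5441 -0.0425]] 0.007032150672025142 -0.07097964987358824
chip 40.22222222222222 [365.9982 203.291 ] [[ 0.5249 -0.1255]] -0.006786045065485936 -0.15443360401694325
```

Run:
```python
from h import *
T=bot.camera("top");S=bot.camera("scene")
bl=blue(S); u=proj(S,[.566,.03,.035])[0]
m=np.zeros_like(bl)
for c,n,ce in big(bl):
    if 150<n<400 and 260<ce[0]<400 and 190<ce[1]<212: m|=c
hull=cv2.convexHull(np.argwhere(m)[:,::-1].astype(np.int32)); M=np.zeros(m.shape,np.uint8); cv2.fillConvexPoly(M,hull,1)
print("kerb back",fit([(S,M>0)],[box(0,.38,0,.07,.0225)],(543,31,-3.3)))
ims=[]
for p,K,(cx,cy),(w,h) in((T,5,proj(T,[.55,.435,.02])[0],(70,50)),(S,5,proj(S,[.55,.435,.02])[0],(80,50)),(T,5,proj(T,[.54,.03,.07])[0],(150,50)),(S,5,proj(S,[.54,.03,.05])[0],(150,60))):
    l,t=int(cx-w/2),int(cy-h/2); a=cv2.resize(p["pixels"][t:t+h,l:l+w],None,fx=K,fy=K,interpolation=cv2.INTER_NEAREST)
    def draw(v,B,col):
        c,s=np.cos(np.radians(v[2])),np.sin(np.radians(v[2]))
        X=np.c_[v[0]/1e3+c*B[:,0]-s*B[:,1],v[1]/1e3+s*B[:,0]+c*B[:,1],B[:,2]]
        q=np.round((proj(p,X)-[l,t]+.5)*K).astype(int)
        for i in range(8):
            for j in range(i):
                if bin(i^j).count('1')==1: cv2.line(a,tuple(map(int,q[i])),tuple(map(int,q[j])),col,1)
    if w<100:
        v=(551,438,-10.5); draw(v,box(.05,.11,.004,.022),(0,255,0));draw(v,box(.024,.1,.022,.056),(0,0,255));draw(v,box(.08,.14,0,.004),(255,255,0))
    else: draw((543.4,30.4,-3.3),box(.045,.38,0,.07),(0,255,0))
    ims.append(a)
top=np.hstack(ims[:2]); W=max(i.shape[1] for i in[top]+ims[2:])
out=np.vstack([np.pad(i,((0,0),(0,W-i.shape[1]),(0,0))) for i in[top]+ims[2:]])
out=cv2.resize(out,None,fx=min(1,800/W,599/out.shape[0]),fy=min(1,800/W,599/out.shape[0]),interpolation=cv2.INTER_AREA)
cv2.imwrite("pics/ov1.png",out)
```

```text
kerb back (array([546.7293,  25.0589,  -0.863 ]), np.float64(0.7424511445492038))
```

View pics/ov1.png

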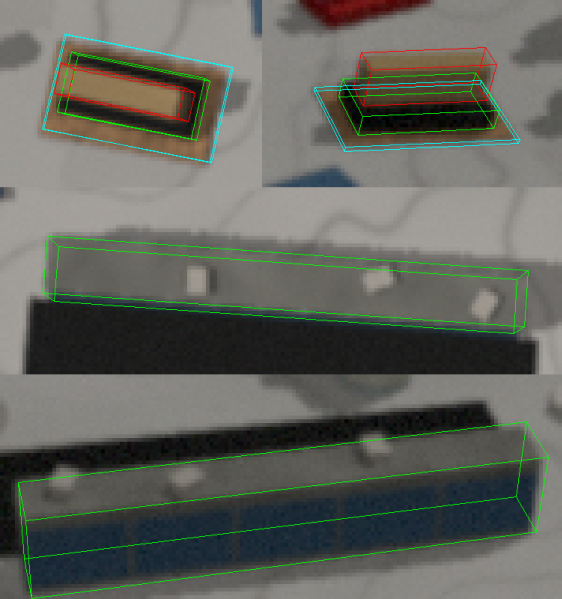

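T shows pad and float within about 3 mm of the overlay, and only 3 chips on the kerb at overlay (198,280), (378,278) and (484,303). I take the float at about (0.5505, 0.4395), yaw −11°. I'll turn first, then travel.

step_arm([
  {"hand": 1, "travel": [0, 0, 0], "twist": 0.1525},
  {"hand": 1, "travel": [0, 0, 0], "twist": 0.1525},
  {"hand": 1, "travel": [0, 0, 0], "twist": 0.1525},
  {"hand": 1, "travel": [0, 0, 0], "twist": 0.1525},
  {"hand": 1, "travel": [0, 0, 0], "twist": 0.1525},
  {"hand": 1, "travel": [0, 0, 0], "twist": 0.1525},
  {"hand": 1, "travel": [0, 0, 0], "twist": 0.1525},
  {"hand": 1, "travel": [0, 0, 0], "twist": 0.1525},
  {"hand": 1, "travel": [0, 0, 0], "twist": 0.1525},
  {"hand": 1, "travel": [0, 0, 0], "twist": 0.1525},
  {"hand": 1, "travel": [0, 0, 0], "twist": 0},
])

```text
time: 3.28
tool_pos: [0.1408, 0.5833, 0.2336]
orientation: [[0.189, 0.982, -0.0], [0.982, -0.189, -0.0], [-0.0, -0.0, -1.0]]
wrist_force: [-0.2, -0.9, -0.9]
gripper_width: 0.0878
gripper_force: 0.0
```

```bash
python3 -c "
from h import *
go([.5505,.4395,.13],-11)"
```

```text
pos [0.1408 0.5833 0.2336] ang -10.87 travel cm [-6.39 42.95 10.36] twist 0.002 w 0.0878 t 3.275
```

step_arm([
  {"hand": 1, "travel": [-0.64, 4.3, 1.03], "twist": 0},
  {"hand": 1, "travel": [-0.64, 4.3, 1.03], "twist": 0},
  {"hand": 1, "travel": [-0.64, 4.3, 1.03], "twist": 0},
  {"hand": 1, "travel": [-0.64, 4.3, 1.03], "twist": 0},
  {"hand": 1, "travel": [-0.64, 4.3, 1.03], "twist": 0},
  {"hand": 1, "travel": [-0.64, 4.3, 1.03], "twist": 0},
  {"hand": 1, "travel": [-0.64, 4.3, 1.03], "twist": 0},
  {"hand": 1, "travel": [-0.64, 4.3, 1.03], "twist": 0},
  {"hand": 1, "travel": [-0.64, 4.3, 1.03], "twist": 0},
  {"hand": 1, "travel": [-0.64, 4.25, 1.03], "twist": 0},
  {"hand": 1, "travel": [0, 0, 0], "twist": 0},
  {"hand": 1, "travel": [0, 0, 0], "twist": 0},
])

```text
time: 4.78
tool_pos: [0.5499, 0.4391, 0.1306]
orientation: [[0.188, 0.982, -0.001], [0.982, -0.188, 0.0], [-0.0, -0.001, -1.0]]
wrist_force: [-0.6, -0.3, 0.6]
gripper_width: 0.0879
gripper_force: 0.0
```

Run:
```python
from h import *
go([.5505,.4395,.037],-11)
for n in("top","scene"):
    p=bot.camera(n); u=proj(p,[.55,.44,.04])[0].astype(int); a=p["pixels"][u[1]-40:u[1]+40,u[0]-50:u[0]+50]
    globals()[n]=cv2.resize(a,None,fx=4,fy=4,interpolation=cv2.INTER_CUBIC)
cv2.imwrite("pics/fl.png",np.hstack([top,scene]))
```

```text
pos [0.5499 0.4391 0.1306] ang -10.84 travel cm [0.05 0.05 9.36] twist 0.003 w 0.0879 t 4.775
```

View pics/fl.png

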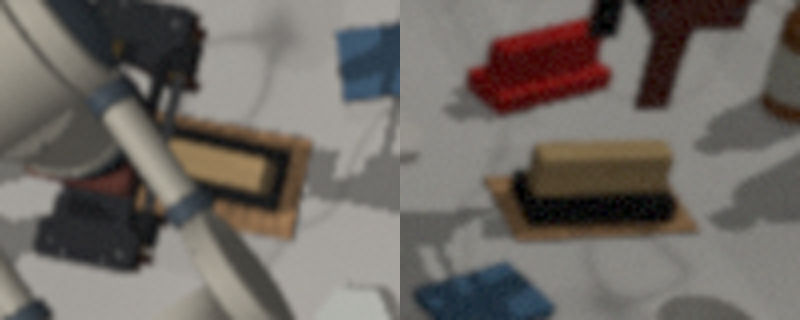

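Run:
```python
from h import *
s=bot.read_state();R=s["orientation"];P=s["tool_pos"]
for n in("top","scene"):
    p=bot.camera(n); u=proj(p,[.55,.44,.04])[0].astype(int)
    for nm,l in(("tip+",(0,.05,.011)),("tip-",(0,-.05,.011)),("body+",(0,.089,-.069)),("body-",(0,-.089,-.069))):
        print(n,nm,(proj(p,P+R@np.array(l))[0]-u+[50,40])*4+[400*(n=="scene"),0])
```

```text
top tip+ [185.5893  81.8417]
top tip- [152.6707 219.3102]
top body+ [165.0051   7.4869]
top body- [102.2925 267.0272]
scene tip+ [650.07   106.4491]
scene tip- [599.7762  30.8666]
scene body+ [700.1304  35.3518]
scene body- [604.0475 -93.164 ]
```

The gripper projection agrees with the picture: finger at crop (650,106), and the float (tan rib, black rubber, on cork) at crop (602,165). Descend and grip.

step_arm([
  {"hand": 1, "travel": [0.05, 0.05, 3], "twist": 0},
  {"hand": 1, "travel": [0, 0, 3], "twist": 0},
  {"hand": 1, "travel": [0, 0, 2], "twist": 0},
  {"hand": 1, "travel": [0, 0, 1.3], "twist": 0},
  {"hand": 1, "travel": [0, 0, 0], "twist": 0},
  {"hand": 0.2, "travel": [0, 0, 0], "twist": 0},
  {"hand": 0, "travel": [0, 0, 0], "twist": 0},
  {"hand": 0, "travel": [0, 0, 0], "twist": 0},
  {"hand": 0, "travel": [0, 0, 0], "twist": 0},
  {"hand": 0, "travel": [0, 0, 0], "twist": 0},
  {"hand": 0, "travel": [0, 0, 0], "twist": 0},
  {"hand": 0, "travel": [0, 0, 0], "twist": 0},
], squeeze=45)

```text
time: 6.48
tool_pos: [0.551, 0.4393, 0.0376]
orientation: [[0.19, 0.982, 0.0], [0.982, -0.19, 0.0], [0.0, 0.0, -1.0]]
wrist_force: [0.2, 0.5, -0.2]
gripper_width: 0.0238
gripper_force: 45.0
```

step_arm([
  {"hand": 0, "travel": [0, 0, -3], "twist": 0},
  {"hand": 0, "travel": [0, 0, -4], "twist": 0},
  {"hand": 0, "travel": [0, 0, -4.5], "twist": -0.065},
  {"hand": 0, "travel": [0, 0, 0], "twist": -0.064},
  {"hand": 0, "travel": [0, 0, 0], "twist": 0},
])

```text
time: 7.1
tool_pos: [0.5508, 0.4392, 0.1523]
orientation: [[0.063, 0.998, -0.0], [0.998, -0.063, -0.0], [-0.0, -0.0, -1.0]]
wrist_force: [-0.3, -0.8, -3.4]
gripper_width: 0.0235
gripper_force: 45.0
```

```bash
cat >> h.py <<'E'
KX,KY,KA=.544,.029,-3.6
def K(lx,ly,z):
    c,s=np.cos(np.radians(KA)),np.sin(np.radians(KA)); return [KX+c*lx-s*ly,KY+s*lx+c*ly,z]
E
python3 - <<'E'
from h import *
p=bot.camera("top"); a=cv2.imread("pics/top0.png")
g=a.max(2)<45
n,l,s,c=cv2.connectedComponentsWithStats(g.astype(np.uint8)); m=l==l[226,311]
ys,xs=np.nonzero(m); 
v=a.max(2).astype(float)
fr=[];bk=[];
for x in range(255,368,2):
    col=v[:,x]; yy=np.nonzero(m[:,x])[0]; 
    if len(yy)<5: continue
    def edge(y0,dirn):
        for y in range(y0-2*dirn if 0 else y0,y0+4*dirn,dirn):
            if col[y]<60<=col[y+dirn]: return y+dirn*(60-col[y])/(col[y+dirn]-col[y])
    e=edge(yy.max(),1); f=edge(yy.min(),-1)
    if e: fr.append((x,e))
    if f: bk.append((x,f))
for nm,L,z in(("front",fr,.003),("back(kerb bottom?)",bk,.003)):
    q=plane(p,np.array(L),z); k,b=np.polyfit(q[:,1],q[:,0],1); r=q[:,0]-k*q[:,1]-b; ok=abs(r)<.004; k,b=np.polyfit(q[ok,1],q[ok,0],1)
    print(nm,"yaw",-np.degrees(np.arctan(k)),"x at y=.03",k*.03+b,r.std())
go(K(.06,.069,.149),KA)
E
```

```text
front yaw -4.008236122576409 x at y=.03 0.3927576024882859 0.000267240067891284
back(kerb bottom?) yaw -3.9849113613403815 x at y=.03 0.5209686645582025 0.0006196301889732355
pos [0.5505 0.439  0.1513] ang -3.63 travel cm [-34.06   7.94   0.26] twist -0.0 w 0.024 t 7.15
```

step_arm([
  {"hand": 0, "travel": [-4.26, 1, 0], "twist": 0.007},
  {"hand": 0, "travel": [-4.26, 1, 0], "twist": 0},
  {"hand": 0, "travel": [-4.26, 1, 0], "twist": 0},
  {"hand": 0, "travel": [-4.26, 1, 0], "twist": 0},
  {"hand": 0, "travel": [-4.26, 1, 0], "twist": 0},
  {"hand": 0, "travel": [-4.26, 1, 0], "twist": 0},
  {"hand": 0, "travel": [-4.26, 1, 0], "twist": 0},
  {"hand": 0, "travel": [-4.26, 1, 0], "twist": 0},
  {"hand": 0, "travel": [0, 0, 0], "twist": 0},
  {"hand": 0, "travel": [0, 0, 0], "twist": 0},
])

```text
time: 8.4
tool_pos: [0.607, 0.094, 0.1514]
orientation: [[0.07, 0.998, -0.002], [0.998, -0.07, 0.0], [0.0, -0.002, -1.0]]
wrist_force: [0.2, 0.3, -2.0]
gripper_width: 0.0238
gripper_force: 45.0
```

```bash
sed -i 's/^KX,KY,KA=.*/KX,KY,KA=.5447,.029,-4.0/' h.py
python3 - <<'E'
from h import *
go(K(.06,.069,.1055),KA)
p=bot.camera("scene"); u=proj(p,[.57,.05,.08])[0].astype(int); cv2.imwrite("pics/sw0.png",cv2.resize(p["pixels"][u[1]-60:u[1]+60,u[0]-100:u[0]+100],None,fx=4,fy=4,interpolation=cv2.INTER_CUBIC))
E
```

```text
pos [0.607  0.094  0.1514] ang -4.02 travel cm [-0.02  0.25  4.59] twist -0.0 w 0.0238 t 8.4
```

View pics/sw0.png

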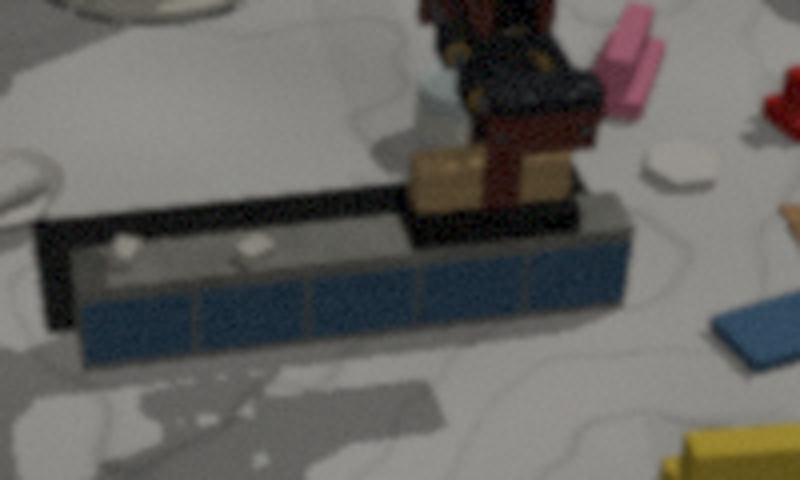

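The float is held level above the kerb, behind the chip (float at crop (495,225)); the other two chips are at (127,245) and (253,245). Lower and sweep.

step_arm([
  {"hand": 0, "travel": [0, 0.25, 2.5], "twist": 0},
  {"hand": 0, "travel": [0, 0, 2.0], "twist": 0},
  {"hand": 0, "travel": [0, 0, 0.1], "twist": 0},
])

```text
time: 8.82
tool_pos: [0.6084, 0.0944, 0.1036]
orientation: [[0.068, 0.998, -0.005], [0.998, -0.068, -0.0], [-0.001, -0.005, -1.0]]
wrist_force: [0.1, -0.8, -3.3]
gripper_width: 0.0238
gripper_force: 45.0
```

step_arm([
  {"hand": 0, "travel": [0, -1, 0], "twist": 0},
  {"hand": 0, "travel": [0, -1, 0], "twist": 0},
  {"hand": 0, "travel": [0, -1, 0], "twist": 0},
  {"hand": 0, "travel": [0, -1, 0], "twist": 0},
  {"hand": 0, "travel": [0, -1, 0], "twist": 0},
  {"hand": 0, "travel": [0, -1, 0], "twist": 0},
  {"hand": 0, "travel": [0, -1, 0], "twist": 0},
  {"hand": 0, "travel": [0, -1, 0], "twist": 0},
  {"hand": 0, "travel": [0, -1, 0], "twist": 0},
  {"hand": 0, "travel": [0, 0, 0], "twist": 0},
  {"hand": 0, "travel": [0, 0, -2.5], "twist": 0},
  {"hand": 0, "travel": [0, 0, -2.5], "twist": 0},
])

```text
time: 10.32
tool_pos: [0.5202, 0.0998, 0.1569]
orientation: [[0.069, 0.998, -0.001], [0.998, -0.069, -0.0], [-0.0, -0.001, -1.0]]
wrist_force: [0.0, 0.5, -1.6]
gripper_width: 0.0236
gripper_force: 45.0
```

Run:
```python
from h import *
go(K(.062,-.06,.15),KA)
p=bot.camera("scene"); u=proj(p,[.57,.05,.08])[0].astype(int); cv2.imwrite("pics/sw1.png",cv2.resize(p["pixels"][u[1]-60:u[1]+60,u[0]-100:u[0]+100],None,fx=4,fy=4,interpolation=cv2.INTER_CUBIC))
```

```text
pos [0.5202 0.0998 0.1569] ang -3.96 travel cm [-12.9    9.13   0.69] twist 0.001 w 0.0236 t 10.325
```

View pics/sw1.png

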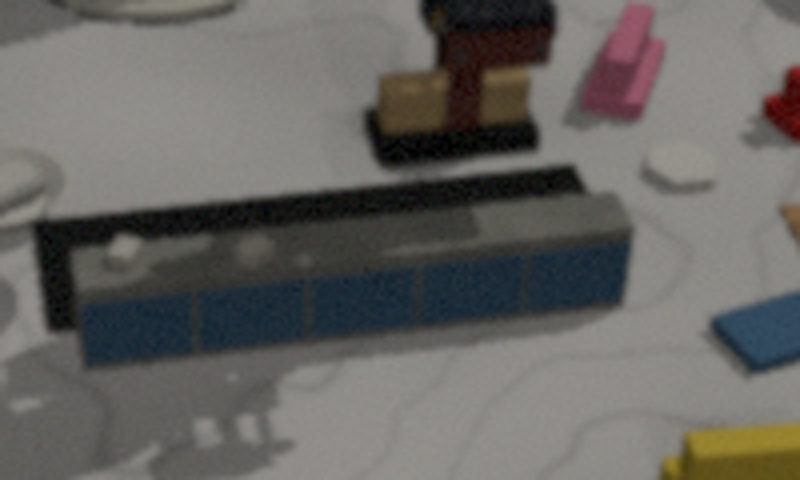

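The chip at the +y end is gone. The other two remain at crop (123,247) and (255,248, in shadow). Next stroke.

step_arm([
  {"hand": 0, "travel": [-3.2, 2.3, 0], "twist": 0},
  {"hand": 0, "travel": [-3.2, 2.3, 0], "twist": 0},
  {"hand": 0, "travel": [-3.2, 2.3, 0], "twist": 0},
  {"hand": 0, "travel": [-3.2, 2.3, 0], "twist": 0},
  {"hand": 0, "travel": [0, 0, 0], "twist": 0},
  {"hand": 0, "travel": [0, 0, 2.5], "twist": 0},
  {"hand": 0, "travel": [0, 0, 2.5], "twist": 0},
  {"hand": 0, "travel": [0, 0, 0.2], "twist": 0},
  {"hand": 0, "travel": [0, 0, 0], "twist": 0},
])

```text
time: 11.5
tool_pos: [0.6033, -0.0337, 0.1053]
orientation: [[0.068, 0.998, 0.001], [0.998, -0.068, 0.0], [0.0, 0.001, -1.0]]
wrist_force: [-0.4, -0.0, -1.9]
gripper_width: 0.024
gripper_force: 45.0
```

step_arm([
  {"hand": 0, "travel": [0, -1, 0], "twist": 0},
  {"hand": 0, "travel": [0, -1, 0], "twist": 0},
  {"hand": 0, "travel": [0, -1, 0], "twist": 0},
  {"hand": 0, "travel": [0, -1, 0], "twist": 0},
  {"hand": 0, "travel": [0, -1, 0], "twist": 0},
  {"hand": 0, "travel": [0, -1, 0], "twist": 0},
  {"hand": 0, "travel": [0, -1, 0], "twist": 0},
  {"hand": 0, "travel": [0, -1, 0], "twist": 0},
  {"hand": 0, "travel": [0, -1.1, 0], "twist": 0},
  {"hand": 0, "travel": [0, 0, 0], "twist": 0},
  {"hand": 0, "travel": [0, 0, -2.5], "twist": 0},
  {"hand": 0, "travel": [0, 0, -2.5], "twist": 0},
])

```text
time: 13.0
tool_pos: [0.5124, -0.0279, 0.155]
orientation: [[0.069, 0.998, -0.0], [0.998, -0.069, 0.0], [0.0, -0.0, -1.0]]
wrist_force: [0.2, -0.0, -1.9]
gripper_width: 0.0239
gripper_force: 45.0
```

Run:
```python
from h import *
go(K(.062,-.16,.1565),KA)
```

```text
pos [ 0.5124 -0.0279  0.155 ] ang -3.95 travel cm [-10.11   9.02  -0.16] twist 0.001 w 0.0239 t 13.0
```

step_arm([
  {"hand": 0, "travel": [-2.5, 2.25, 0], "twist": 0},
  {"hand": 0, "travel": [-2.5, 2.25, 0], "twist": 0},
  {"hand": 0, "travel": [-2.5, 2.25, 0], "twist": 0},
  {"hand": 0, "travel": [-2.5, 2.25, 0], "twist": 0},
  {"hand": 0, "travel": [0, 0, 0], "twist": 0},
  {"hand": 0, "travel": [0, 0, 2.5], "twist": 0},
  {"hand": 0, "travel": [0, 0, 2.5], "twist": 0},
  {"hand": 0, "travel": [0, 0, 0], "twist": 0},
  {"hand": 0, "travel": [0, 0, 0], "twist": 0},
])

```text
time: 14.12
tool_pos: [0.5955, -0.1335, 0.1058]
orientation: [[0.068, 0.998, 0.001], [0.998, -0.068, -0.0], [-0.0, 0.001, -1.0]]
wrist_force: [1.2, 0.1, -1.8]
gripper_width: 0.0241
gripper_force: 45.0
```

step_arm([
  {"hand": 0, "travel": [0, -1, 0], "twist": 0},
  {"hand": 0, "travel": [0, -1, 0], "twist": 0},
  {"hand": 0, "travel": [0, -1, 0], "twist": 0},
  {"hand": 0, "travel": [0, -1, 0], "twist": 0},
  {"hand": 0, "travel": [0, -1, 0], "twist": 0},
  {"hand": 0, "travel": [0, -1, 0], "twist": 0},
  {"hand": 0, "travel": [0, -1, 0], "twist": 0},
  {"hand": 0, "travel": [0, -1, 0], "twist": 0},
  {"hand": 0, "travel": [0, -1, 0], "twist": 0},
  {"hand": 0, "travel": [0, 0, 0], "twist": 0},
  {"hand": 0, "travel": [0, 0, -2.5], "twist": 0},
  {"hand": 0, "travel": [0, 0, -2.5], "twist": 0},
])

```text
time: 15.62
tool_pos: [0.5055, -0.1276, 0.1549]
orientation: [[0.069, 0.998, -0.001], [0.998, -0.069, 0.0], [0.0, -0.001, -1.0]]
wrist_force: [0.5, 0.2, -2.7]
gripper_width: 0.0236
gripper_force: 45.0
```

Run:
```python
from h import *
go([.551,.4393,.155],-10.9)
ims=[]
for n in("scene","top"):
    p=bot.camera(n); u=proj(p,[.5,.03,.03])[0].astype(int); ims.append(cv2.resize(p["pixels"][u[1]-45:u[1]+45,u[0]-100:u[0]+100],None,fx=3.2,fy=3.2,interpolation=cv2.INTER_CUBIC))
cv2.imwrite("pics/sw3.png",np.vstack(ims))
```

```text
pos [ 0.5055 -0.1276  0.1549] ang -3.95 travel cm [56.87  0.64  0.01] twist 0.121 w 0.0236 t 15.625
```

View pics/sw3.png

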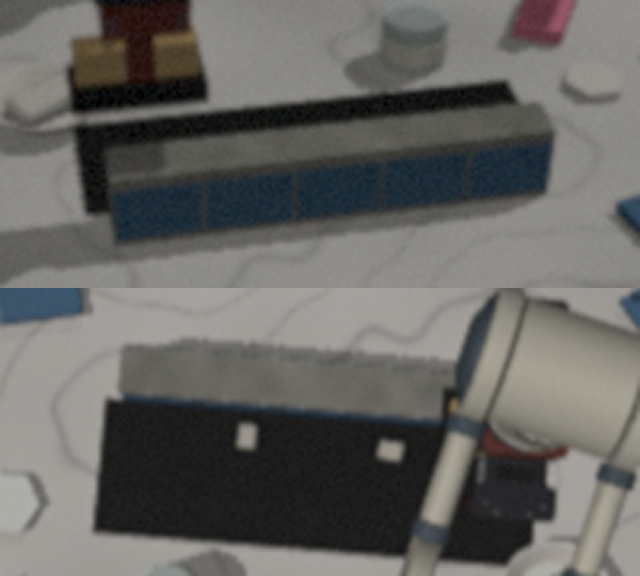

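The kerb top is clear, with two chips on the mat at crop (246,437) and (390,449). The third is hidden by the arm and gets checked after moving away. Carry the float to the pad.

step_arm([
  {"hand": 0, "travel": [4.74, 0.05, 0], "twist": 0},
  {"hand": 0, "travel": [4.74, 0.05, 0], "twist": 0},
  {"hand": 0, "travel": [4.74, 0.05, 0], "twist": 0},
  {"hand": 0, "travel": [4.74, 0.05, 0], "twist": 0},
  {"hand": 0, "travel": [4.74, 0.05, 0], "twist": 0},
  {"hand": 0, "travel": [4.74, 0.05, 0], "twist": 0},
  {"hand": 0, "travel": [4.74, 0.05, 0], "twist": 0},
  {"hand": 0, "travel": [4.74, 0.05, 0], "twist": 0},
  {"hand": 0, "travel": [4.74, 0.05, 0], "twist": 0},
  {"hand": 0, "travel": [4.74, 0.05, 0], "twist": 0},
  {"hand": 0, "travel": [4.74, 0.05, 0], "twist": 0.06},
  {"hand": 0, "travel": [4.7, 0.05, 0], "twist": 0.061},
])

```text
time: 17.23
tool_pos: [0.5532, 0.4403, 0.1528]
orientation: [[0.191, 0.982, -0.001], [0.982, -0.191, -0.001], [-0.001, -0.001, -1.0]]
wrist_force: [1.0, -0.3, -2.8]
gripper_width: 0.0244
gripper_force: 45.0
```

Run:
```python
from h import *
T=bot.camera("top");S=bot.camera("scene")
h=cv2.cvtColor(T["pixels"],cv2.COLOR_BGR2HSV)[...,2].astype(int)
q=plane(T,np.stack(np.meshgrid(range(640),range(400)),-1).reshape(-1,2),.008).reshape(400,640,2)
w=np.radians(KA);d=q-[KX,KY];lx=d@[np.cos(w),np.sin(w)];ly=d@[-np.sin(w),np.cos(w)]
z=(lx<-.03)&(lx>-.148)&(abs(ly)<.205)
for m,n,c in big(cv2.resize((z&(h>70)).astype(np.uint8),None,fx=3,fy=3)):
    uv=(c/3).astype(int); print("chip",n/9,c/3,lx[uv[1],uv[0]],ly[uv[1],uv[0]])
# pad pose (float lifted): cork colour
hs=cv2.cvtColor(T["pixels"],cv2.COLOR_BGR2HSV); ss=cv2.cvtColor(S["pixels"],cv2.COLOR_BGR2HSV)
for p,H in((T,hs),(S,ss)):
    u=proj(p,[.55,.44,.004])[0].astype(int); W=np.zeros((400,640),bool); W[u[1]-25:u[1]+25,u[0]-40:u[0]+40]=1
    m=W&(H[...,1]>60)&(H[...,0]<25)
    for k,n,c in big(m):
        if n>120: print("cork",n,c,rect(p,k,.004),fit([(p,k)],[box(.08,.14,0,.004)],(551,439,-10.5)))
for p in(T,S):
  for d_ in bot.trace(p,"pad")[:2]: print("pad",d_["score"],d_["extent"])
go([.551,.4393,.0385],-10.5)
```

```text
chip 48.666666666666664 [288.981  213.2648] -0.05155167869748253 0.07347899012869705
chip 37.77777777777778 [333.9333 217.701 ] -0.05232121349172256 -0.06497609106000839
chip 44.77777777777778 [364.6179 220.4086] -0.053601006080468035 -0.16058751095583698
chip 12.222222222222221 [374.8848 250.4939] -0.1423962032475142 -0.1977262712539756
cork 659 [186.9772 196.1958] [544.1557 429.1395 -10.1322  78.1091 112.5883] (array([547.4583, 442.1286, -11.1067]), np.float64(0.5490152659823894))
cork 126 [154.5397 198.4762] [541.2194 516.5094 -25.6327  31.1895  81.2314] (array([537.467 , 465.2212,  22.4207]), np.float64(0.1456375706715521))
cork 727 [460.9684 183.7565] [551.0137 437.0246  -9.2599  79.3048 138.6337] (array([547.288 , 439.2085,  -8.8388]), np.float64(0.9005578368327264))
pad 0.69 [157.6, 187.0, 202.6, 210.3]
pad 0.97 [432.7, 176.5, 490.7, 193.3]
pad 0.19 [247.7, 168.8, 399.0, 221.3]
pos [0.5529 0.4391 0.1519] ang -10.78 travel cm [ 0.01 -0.17 11.34] twist -0.005 w 0.0239 t 17.425
```

All 3 chips are on the mat, about 52 mm in front of the kerb centre. The pad is at about (0.550, 0.439), yaw about −10°. Set the float down.

step_arm([
  {"hand": 0, "travel": [0, -0.25, 3], "twist": -0.01},
  {"hand": 0, "travel": [0, 0, 4], "twist": 0},
  {"hand": 0, "travel": [0, 0, 2.5], "twist": 0},
  {"hand": 0, "travel": [0, 0, 1], "twist": 0},
  {"hand": 0, "travel": [0, 0, 0.6], "twist": 0},
  {"hand": 0, "travel": [0, 0, 0.3], "twist": 0},
  {"hand": 0, "travel": [0, 0, 0], "twist": 0},
  {"hand": 0, "travel": [0, 0, 0], "twist": 0},
])

```text
time: 18.42
tool_pos: [0.5514, 0.4394, 0.0416]
orientation: [[0.179, 0.984, 0.001], [0.984, -0.179, 0.001], [0.001, 0.001, -1.0]]
wrist_force: [-0.5, -0.1, -2.6]
gripper_width: 0.0239
gripper_force: 45.0
```

step_arm([
  {"hand": 0.5, "travel": [0, 0, 0], "twist": 0},
  {"hand": 1, "travel": [0, 0, 0], "twist": 0},
  {"hand": 1, "travel": [0, 0, 0], "twist": 0},
  {"hand": 1, "travel": [0, 0, 0], "twist": 0},
  {"hand": 1, "travel": [0, 0, -1.5], "twist": 0},
  {"hand": 1, "travel": [0, 0, -4], "twist": 0},
  {"hand": 1, "travel": [0, 0, -4], "twist": 0},
  {"hand": 1, "travel": [0, 0, 0], "twist": 0},
])

```text
time: 19.42
tool_pos: [0.5528, 0.4404, 0.1426]
orientation: [[0.179, 0.984, 0.008], [0.984, -0.179, 0.006], [0.007, 0.007, -1.0]]
wrist_force: [-0.0, 1.0, 0.4]
gripper_width: 0.0877
gripper_force: 0.0
```

Run:
```python
from h import *
go([.6352,.307,.11],9)
S=bot.camera("scene")
fb=[box(.05,.11,.004,.022),box(.024,.1,.022,.056)]
for d in bot.trace(S,"float"):
    m=d["pixels"]; c=np.argwhere(m).mean(0)[::-1]
    if np.hypot(*(c-proj(S,[.55,.44,.03])[0]))<15: print("float",d["score"],fit([(S,m)],fb,(551,439,-10.5)))
```

```text
pos [0.5528 0.4404 0.1426] ang -10.31 travel cm [-11.68  10.47   3.25] twist -0.337 w 0.0877 t 19.425
float 0.86 (array([553.4825, 434.1823, -13.4598]), np.float64(0.9556566542424907))
```

step_arm([
  {"hand": 1, "travel": [0, 0, 0], "twist": -0.164},
  {"hand": 1, "travel": [0, 0, 0], "twist": -0.164},
  {"hand": 1, "travel": [-3.6, 1.55, 0], "twist": 0},
  {"hand": 1, "travel": [-3.6, 1.55, 0], "twist": 0},
  {"hand": 1, "travel": [-3.6, 1.55, 0], "twist": 0},
  {"hand": 1, "travel": [-3.6, 1.55, 0], "twist": 0},
  {"hand": 1, "travel": [0, 0, 4], "twist": 0},
  {"hand": 1, "travel": [0, 0, 3], "twist": 0},
  {"hand": 1, "travel": [0, 0, 0], "twist": 0},
  {"hand": 1, "travel": [0, 0, 0], "twist": 0},
])

```text
time: 20.78
tool_pos: [0.6336, 0.306, 0.066]
orientation: [[-0.148, 0.989, -0.0], [0.989, 0.148, -0.0], [-0.0, -0.0, -1.0]]
wrist_force: [0.5, 0.0, 0.1]
gripper_width: 0.0879
gripper_force: 0.0
```

Run:
```python
from h import *
go([.6352,.307,.013],8.5)
```

```text
pos [0.6336 0.306  0.066 ] ang 8.49 travel cm [0.07 0.18 5.3 ] twist -0.0 w 0.0879 t 20.775
```

step_arm([
  {"hand": 1, "travel": [0.1, 0.15, 2.5], "twist": 0},
  {"hand": 1, "travel": [0, 0, 1.8], "twist": 0},
  {"hand": 1, "travel": [0, 0, 0.7], "twist": 0},
  {"hand": 1, "travel": [0, 0, 0.3], "twist": 0},
  {"hand": 1, "travel": [0, 0, 0], "twist": 0},
  {"hand": 0.5, "travel": [0, 0, 0], "twist": 0},
  {"hand": 0.4, "travel": [0, 0, 0], "twist": 0},
  {"hand": 0.4, "travel": [0, 0, 0], "twist": 0},
  {"hand": 0.4, "travel": [0, 0, 0], "twist": 0},
  {"hand": 0.4, "travel": [0, 0, 0], "twist": 0},
], squeeze=30)

```text
time: 22.02
tool_pos: [0.6351, 0.3071, 0.0129]
orientation: [[-0.147, 0.989, 0.001], [0.989, 0.147, 0.0], [0.0, 0.001, -1.0]]
wrist_force: [-0.3, -0.7, 0.6]
gripper_width: 0.0561
gripper_force: 30.0
```

step_arm([
  {"hand": 0.4, "travel": [0, 0, -2], "twist": 0},
  {"hand": 0.4, "travel": [0, 0, -5], "twist": 0},
  {"hand": 0.4, "travel": [0, 0, -5], "twist": 0.11},
  {"hand": 0.4, "travel": [0, 0, 0], "twist": 0.109},
  {"hand": 0.4, "travel": [-3.57, -1.77, 0], "twist": 0},
  {"hand": 0.4, "travel": [-3.57, -1.77, 0], "twist": 0},
  {"hand": 0.4, "travel": [-3.57, -1.77, 0], "twist": 0},
  {"hand": 0.4, "travel": [-3.57, -1.77, 0], "twist": 0},
  {"hand": 0.4, "travel": [0, 0, 0], "twist": 0},
  {"hand": 0.4, "travel": [0, 0, 0], "twist": 0},
], squeeze=40)

```text
time: 23.28
tool_pos: [0.5546, 0.1701, 0.1339]
orientation: [[0.071, 0.997, 0.002], [0.997, -0.071, 0.001], [0.001, 0.002, -1.0]]
wrist_force: [0.0, 0.8, -2.2]
gripper_width: 0.0557
gripper_force: 40.0
```

Run:
```python
from h import *
go(K(0,.141,.0845),KA)
ims=[]
for n in("scene","top"):
    p=bot.camera(n); u=proj(p,[.54,.1,.07])[0].astype(int); ims.append(cv2.resize(p["pixels"][u[1]-45:u[1]+45,u[0]-100:u[0]+100],None,fx=3.2,fy=3.2,interpolation=cv2.INTER_CUBIC))
cv2.imwrite("pics/c1.png",np.vstack(ims))
```

```text
pos [0.5546 0.1701 0.1339] ang -4.08 travel cm [-0.05 -0.01  4.94] twist -0.001 w 0.0557 t 23.275
```

View pics/c1.png

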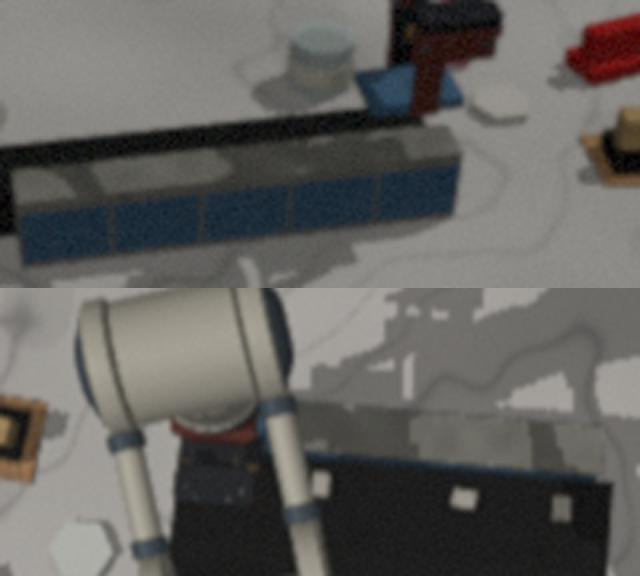

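The tile is held flat at scene crop (410,90), and the three chips are visible on the mat at (320,484), (464,498) and (562,508). I'll shift it 6 mm inwards from the kerb end and lower it.

step_arm([
  {"hand": 0.4, "travel": [-0.6, 0, 2], "twist": 0},
  {"hand": 0.4, "travel": [0, 0, 1.5], "twist": 0},
  {"hand": 0.4, "travel": [0, 0, 0.8], "twist": 0},
  {"hand": 0.4, "travel": [0, 0, 0.5], "twist": 0},
  {"hand": 0.4, "travel": [0, 0, 0.1], "twist": 0},
  {"hand": 0.4, "travel": [0, 0, 0], "twist": 0},
])

```text
time: 24.12
tool_pos: [0.554, 0.1638, 0.0842]
orientation: [[0.071, 0.997, 0.001], [0.997, -0.071, 0.0], [0.0, 0.001, -1.0]]
wrist_force: [-0.3, -0.7, -0.2]
gripper_width: 0.0558
gripper_force: 40.0
```

step_arm([
  {"hand": 0.75, "travel": [0, 0, 0], "twist": 0},
  {"hand": 0.9, "travel": [0, 0, 0], "twist": 0},
  {"hand": 0.9, "travel": [0, 0, 0], "twist": 0},
  {"hand": 0.9, "travel": [0, 0, -1.5], "twist": 0},
  {"hand": 0.9, "travel": [0, 0, -4], "twist": 0},
  {"hand": 0.9, "travel": [0, 0, -4], "twist": 0},
  {"hand": 0.9, "travel": [0, 0, 0], "twist": 0},
])

```text
time: 25.0
tool_pos: [0.5556, 0.1641, 0.1846]
orientation: [[0.071, 0.997, 0.009], [0.997, -0.071, 0.002], [0.003, 0.009, -1.0]]
wrist_force: [-0.0, 0.2, -0.5]
gripper_width: 0.0794
gripper_force: 0.0
```

Run:
```python
from h import *
go([.6355,-.3045,.13],35)
```

```text
pos [0.5556 0.1641 0.1846] ang -4.07 travel cm [-46.19  11.25   5.43] twist -0.682 w 0.0794 t 25.0
```

step_arm([
  {"hand": 1, "travel": [-4.62, 1.12, 0], "twist": 0},
  {"hand": 1, "travel": [-4.62, 1.12, 0], "twist": 0},
  {"hand": 1, "travel": [-4.62, 1.12, 0.5], "twist": 0},
  {"hand": 1, "travel": [-4.62, 1.12, 0.5], "twist": 0},
  {"hand": 1, "travel": [-4.62, 1.12, 0.5], "twist": 0},
  {"hand": 1, "travel": [-4.62, 1.12, 1], "twist": 0},
  {"hand": 1, "travel": [-4.62, 1.12, 1], "twist": 0},
  {"hand": 1, "travel": [-4.62, 1.12, 1], "twist": 0},
  {"hand": 1, "travel": [-4.62, 1.12, 1], "twist": 0},
  {"hand": 1, "travel": [-4.62, 1.12, 0], "twist": 0},
])

```text
time: 26.25
tool_pos: [0.632, -0.3062, 0.1215]
orientation: [[0.071, 0.997, -0.003], [0.997, -0.071, 0.002], [0.001, -0.003, -1.0]]
wrist_force: [0.9, 0.1, -0.8]
gripper_width: 0.0881
gripper_force: 0.0
```

step_arm([
  {"hand": 1, "travel": [0, 0, 1.5], "twist": -0.17},
  {"hand": 1, "travel": [0, 0, 1.5], "twist": -0.17},
  {"hand": 1, "travel": [0, 0, 1.5], "twist": -0.17},
  {"hand": 1, "travel": [0, 0, 1], "twist": -0.17},
  {"hand": 1, "travel": [0, 0, 0], "twist": 0},
  {"hand": 1, "travel": [0, 0, 0], "twist": 0},
])

```text
time: 27.0
tool_pos: [0.6327, -0.3051, 0.0689]
orientation: [[-0.569, 0.822, 0.0], [0.822, 0.569, -0.0], [-0.0, 0.0, -1.0]]
wrist_force: [-0.5, -0.4, 0.8]
gripper_width: 0.0878
gripper_force: 0.0
```

Run:
```python
from h import *
go([.6355,-.3045,.013],35)
```

```text
pos [ 0.6327 -0.3051  0.0689] ang 34.7 travel cm [-0.11  0.27  5.59] twist -0.005 w 0.0878 t 27.0
```

step_arm([
  {"hand": 1, "travel": [-0.1, 0.25, 2.5], "twist": 0},
  {"hand": 1, "travel": [0, 0, 1.8], "twist": 0},
  {"hand": 1, "travel": [0, 0, 1], "twist": 0},
  {"hand": 1, "travel": [0, 0, 0.3], "twist": 0},
  {"hand": 1, "travel": [0, 0, 0], "twist": 0},
  {"hand": 0.5, "travel": [0, 0, 0], "twist": 0},
  {"hand": 0.4, "travel": [0, 0, 0], "twist": 0},
  {"hand": 0.4, "travel": [0, 0, 0], "twist": 0},
  {"hand": 0.4, "travel": [0, 0, 0], "twist": 0},
  {"hand": 0.4, "travel": [0, 0, 0], "twist": 0},
], squeeze=40)

```text
time: 28.25
tool_pos: [0.6353, -0.3046, 0.0129]
orientation: [[-0.572, 0.82, 0.0], [0.82, 0.572, -0.0], [-0.0, 0.0, -1.0]]
wrist_force: [-0.7, -0.1, 1.2]
gripper_width: 0.0554
gripper_force: 40.0
```

step_arm([
  {"hand": 0.4, "travel": [0, 0, -2], "twist": 0},
  {"hand": 0.4, "travel": [0, 0, -4], "twist": 0},
  {"hand": 0.4, "travel": [0, 0, -4], "twist": 0},
  {"hand": 0.4, "travel": [0, 0, -3], "twist": 0.17},
  {"hand": 0.4, "travel": [0, 0, 0], "twist": 0.17},
  {"hand": 0.4, "travel": [0, 0, 0], "twist": 0.17},
  {"hand": 0.4, "travel": [0, 0, 0], "twist": 0.17},
  {"hand": 0.4, "travel": [0, 0, 0], "twist": 0},
])

```text
time: 29.25
tool_pos: [0.6354, -0.3046, 0.1439]
orientation: [[0.069, 0.998, 0.001], [0.998, -0.069, -0.0], [-0.0, 0.001, -1.0]]
wrist_force: [0.5, 0.2, -0.8]
gripper_width: 0.0555
gripper_force: 40.0
```

Run:
```python
from h import *
go(K(0,-.135,.133),KA)
```

```text
pos [ 0.6354 -0.3046  0.1439] ang -3.98 travel cm [ 19.15 -11.37   1.07] twist 0.0 w 0.0555 t 29.25
```

step_arm([
  {"hand": 0.4, "travel": [3.83, -2.27, 0], "twist": 0},
  {"hand": 0.4, "travel": [3.83, -2.27, 0], "twist": 0},
  {"hand": 0.4, "travel": [3.83, -2.27, 0], "twist": 0},
  {"hand": 0.4, "travel": [3.83, -2.27, 0], "twist": 0},
  {"hand": 0.4, "travel": [3.83, -2.27, 0], "twist": 0},
  {"hand": 0.4, "travel": [0, 0, 0], "twist": 0},
  {"hand": 0.4, "travel": [0, 0, 3], "twist": 0},
  {"hand": 0.4, "travel": [0, 0, 1.5], "twist": 0},
  {"hand": 0.4, "travel": [0, 0, 0], "twist": 0},
])

```text
time: 30.38
tool_pos: [0.535, -0.1058, 0.0962]
orientation: [[0.07, 0.998, -0.003], [0.998, -0.07, 0.001], [0.0, -0.003, -1.0]]
wrist_force: [1.2, -0.5, -0.9]
gripper_width: 0.0559
gripper_force: 40.0
```

Run:
```python
from h import *
go(K(0,-.135,.084),KA)
ims=[]
for n in("scene","top"):
    p=bot.camera(n); u=proj(p,[.54,.03,.07])[0].astype(int); ims.append(cv2.resize(p["pixels"][u[1]-45:u[1]+45,u[0]-100:u[0]+100],None,fx=3.2,fy=3.2,interpolation=cv2.INTER_CUBIC))
cv2.imwrite("pics/c2.png",np.vstack(ims))
```

```text
pos [ 0.535  -0.1058  0.0962] ang -4.04 travel cm [0.02 0.03 1.22] twist -0.001 w 0.0559 t 30.375
```

View pics/c2.png

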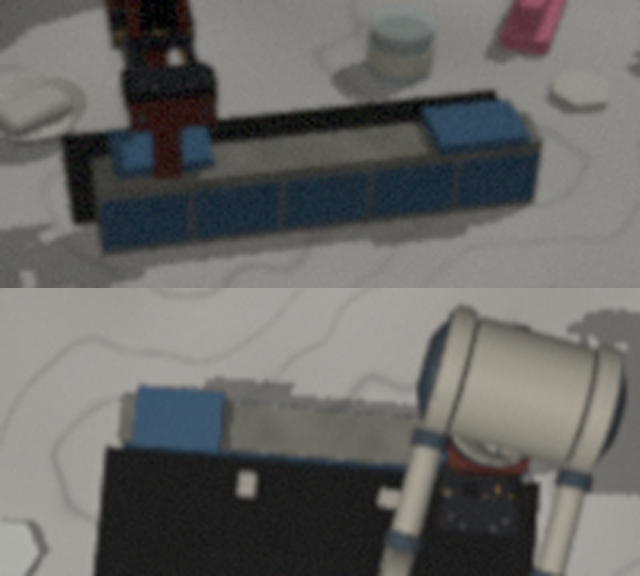

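Tile 1 sits flat and square at top crop (179,420), inside the kerb end. Tile 2 is over its place at scene crop (160,150). Lower and release.

step_arm([
  {"hand": 0.4, "travel": [0, 0, 0.7], "twist": 0},
  {"hand": 0.4, "travel": [0, 0, 0.5], "twist": 0},
  {"hand": 0.4, "travel": [0, 0, 0], "twist": 0},
  {"hand": 0.4, "travel": [0, 0, 0], "twist": 0},
  {"hand": 0.75, "travel": [0, 0, 0], "twist": 0},
  {"hand": 0.9, "travel": [0, 0, 0], "twist": 0},
  {"hand": 0.9, "travel": [0, 0, 0], "twist": 0},
  {"hand": 0.9, "travel": [0, 0, -1.5], "twist": 0},
  {"hand": 0.9, "travel": [0, 0, -4], "twist": 0},
  {"hand": 0.9, "travel": [0, 0, -4], "twist": 0},
  {"hand": 0.9, "travel": [0, 0, 0], "twist": 0},
])

```text
time: 31.85
tool_pos: [0.5375, -0.1059, 0.1864]
orientation: [[0.071, 0.997, 0.009], [0.997, -0.071, -0.002], [-0.002, 0.009, -1.0]]
wrist_force: [-0.0, -0.1, -0.8]
gripper_width: 0.0792
gripper_force: 0.0
```

Run:
```python
from h import *
go([.539,-.4505,.10],36)
```

```text
pos [ 0.5375 -0.1059  0.1864] ang -4.07 travel cm [-34.35   2.52   8.72] twist -0.699 w 0.0792 t 31.85
```

step_arm([
  {"hand": 1, "travel": [-4.3, 0.31, 0], "twist": 0},
  {"hand": 1, "travel": [-4.3, 0.31, 0], "twist": 0},
  {"hand": 1, "travel": [-4.3, 0.31, 0.5], "twist": 0},
  {"hand": 1, "travel": [-4.3, 0.31, 1], "twist": 0},
  {"hand": 1, "travel": [-4.3, 0.31, 1], "twist": 0},
  {"hand": 1, "travel": [-4.3, 0.31, 1], "twist": 0},
  {"hand": 1, "travel": [-4.3, 0.31, 1], "twist": 0},
  {"hand": 1, "travel": [-4.3, 0.31, 1], "twist": 0},
])

```text
time: 32.85
tool_pos: [0.5356, -0.4515, 0.1246]
orientation: [[0.071, 0.997, -0.001], [0.997, -0.071, 0.001], [0.001, -0.001, -1.0]]
wrist_force: [0.2, 0.1, 0.2]
gripper_width: 0.0879
gripper_force: 0.0
```

step_arm([
  {"hand": 1, "travel": [0, 0, 1.5], "twist": -0.175},
  {"hand": 1, "travel": [0, 0, 1.5], "twist": -0.175},
  {"hand": 1, "travel": [0, 0, 1.5], "twist": -0.175},
  {"hand": 1, "travel": [0, 0, 1], "twist": -0.175},
  {"hand": 1, "travel": [0, 0, 0], "twist": 0},
  {"hand": 1, "travel": [0, 0, 0], "twist": 0},
])

```text
time: 33.6
tool_pos: [0.536, -0.4503, 0.0709]
orientation: [[-0.586, 0.811, 0.0], [0.811, 0.586, -0.0], [-0.0, 0.0, -1.0]]
wrist_force: [-0.1, -0.6, 0.4]
gripper_width: 0.0877
gripper_force: 0.0
```

Run:
```python
from h import *
go([.539,-.4505,.013],36)
```

```text
pos [ 0.536  -0.4503  0.0709] ang 35.85 travel cm [-0.19  0.23  5.79] twist -0.003 w 0.0877 t 33.6
```

step_arm([
  {"hand": 1, "travel": [-0.2, 0.22, 2.5], "twist": 0},
  {"hand": 1, "travel": [0, 0, 2.0], "twist": 0},
  {"hand": 1, "travel": [0, 0, 1], "twist": 0},
  {"hand": 1, "travel": [0, 0, 0.3], "twist": 0},
  {"hand": 1, "travel": [0, 0, 0], "twist": 0},
  {"hand": 0.5, "travel": [0, 0, 0], "twist": 0},
  {"hand": 0.4, "travel": [0, 0, 0], "twist": 0},
  {"hand": 0.4, "travel": [0, 0, 0], "twist": 0},
  {"hand": 0.4, "travel": [0, 0, 0], "twist": 0},
  {"hand": 0.4, "travel": [0, 0, 0], "twist": 0},
], squeeze=40)

```text
time: 34.85
tool_pos: [0.539, -0.4507, 0.0129]
orientation: [[-0.588, 0.809, 0.0], [0.809, 0.588, -0.0], [-0.0, -0.0, -1.0]]
wrist_force: [-0.5, 0.5, 2.2]
gripper_width: 0.0559
gripper_force: 39.5
```

step_arm([
  {"hand": 0.4, "travel": [0, 0, -2], "twist": 0},
  {"hand": 0.4, "travel": [0, 0, -4], "twist": 0},
  {"hand": 0.4, "travel": [0, 0, -4], "twist": 0},
  {"hand": 0.4, "travel": [0, 0, -4], "twist": 0.175},
  {"hand": 0.4, "travel": [0, 0, 0], "twist": 0.175},
  {"hand": 0.4, "travel": [0, 0, 0], "twist": 0.175},
  {"hand": 0.4, "travel": [0, 0, 0], "twist": 0.175},
  {"hand": 0.4, "travel": [0, 0, 0], "twist": 0},
])

```text
time: 35.85
tool_pos: [0.539, -0.4507, 0.1538]
orientation: [[0.069, 0.998, 0.001], [0.998, -0.069, -0.001], [-0.001, 0.001, -1.0]]
wrist_force: [0.5, 0.1, -1.2]
gripper_width: 0.0559
gripper_force: 39.5
```

Run:
```python
from h import *
go(K(0,.045,.153),KA)
```

```text
pos [ 0.539  -0.4507  0.1538] ang -3.98 travel cm [52.39 -2.76  0.05] twist 0.0 w 0.0559 t 35.85
```

step_arm([
  {"hand": 0.4, "travel": [4.76, -0.25, 0], "twist": 0},
  {"hand": 0.4, "travel": [4.76, -0.25, 0], "twist": 0},
  {"hand": 0.4, "travel": [4.76, -0.25, 0], "twist": 0},
  {"hand": 0.4, "travel": [4.76, -0.25, 0], "twist": 0},
  {"hand": 0.4, "travel": [4.76, -0.25, 0], "twist": 0},
  {"hand": 0.4, "travel": [4.76, -0.25, 0], "twist": 0},
  {"hand": 0.4, "travel": [4.76, -0.25, 0], "twist": 0},
  {"hand": 0.4, "travel": [4.76, -0.25, 0], "twist": 0},
  {"hand": 0.4, "travel": [4.76, -0.25, 0], "twist": 0},
  {"hand": 0.4, "travel": [4.76, -0.25, 0], "twist": 0},
  {"hand": 0.4, "travel": [4.76, -0.25, 0], "twist": 0},
  {"hand": 0.4, "travel": [0, 0, 0], "twist": 0},
])

```text
time: 37.35
tool_pos: [0.5484, 0.0765, 0.1534]
orientation: [[0.063, 0.998, 0.001], [0.998, -0.063, 0.001], [0.001, 0.001, -1.0]]
wrist_force: [0.2, -0.5, -0.9]
gripper_width: 0.0557
gripper_force: 39.5
```

Run:
```python
from h import *
go(K(0,.045,.0845),KA)
p=bot.camera("scene"); u=proj(p,[.54,.03,.07])[0].astype(int); cv2.imwrite("pics/c3.png",cv2.resize(p["pixels"][u[1]-50:u[1]+50,u[0]-100:u[0]+100],None,fx=3.5,fy=3.5,interpolation=cv2.INTER_CUBIC))
```

```text
pos [0.5484 0.0765 0.1534] ang -3.59 travel cm [-0.28 -0.05  6.89] twist 0.007 w 0.0557 t 37.35
```

View pics/c3.png

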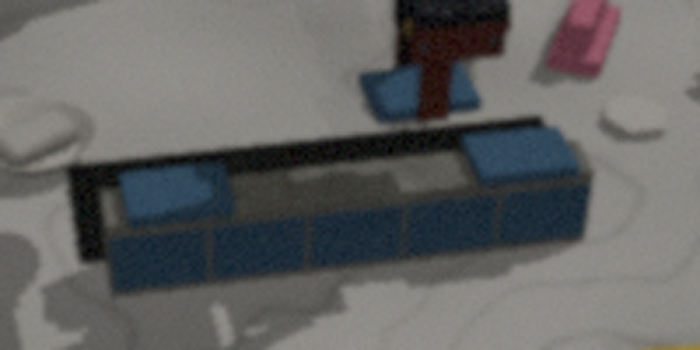

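Tile 3 is held flat at crop (420,92). Tiles 1 and 2 lie flat at (522,155) and (175,192). The clearance to tile 1 looks thin, so I'll shift a few mm towards −y and lower.

step_arm([
  {"hand": 0.4, "travel": [-0.7, 0, 2.5], "twist": 0.007},
  {"hand": 0.4, "travel": [0, 0, 2.5], "twist": 0},
  {"hand": 0.4, "travel": [0, 0, 1], "twist": 0},
  {"hand": 0.4, "travel": [0, 0, 0.6], "twist": 0},
  {"hand": 0.4, "travel": [0, 0, 0.3], "twist": 0},
  {"hand": 0.4, "travel": [0, 0, 0], "twist": 0},
])

```text
time: 38.15
tool_pos: [0.5485, 0.0665, 0.0843]
orientation: [[0.078, 0.997, 0.001], [0.997, -0.078, -0.0], [0.0, 0.001, -1.0]]
wrist_force: [0.5, 0.9, -0.7]
gripper_width: 0.0558
gripper_force: 39.5
```

step_arm([
  {"hand": 0.75, "travel": [0, 0, 0], "twist": 0},
  {"hand": 0.9, "travel": [0, 0, 0], "twist": 0},
  {"hand": 0.9, "travel": [0, 0, 0], "twist": 0},
  {"hand": 0.9, "travel": [0, 0, -1.5], "twist": 0},
  {"hand": 0.9, "travel": [0, 0, -4], "twist": 0},
  {"hand": 0.9, "travel": [0, 0, -4], "twist": 0},
  {"hand": 0.9, "travel": [0, 0, 0], "twist": 0},
])

```text
time: 39.02
tool_pos: [0.55, 0.0668, 0.1844]
orientation: [[0.078, 0.997, 0.009], [0.997, -0.078, 0.001], [0.001, 0.009, -1.0]]
wrist_force: [-0.2, -0.5, -0.2]
gripper_width: 0.0792
gripper_force: 0.0
```

Run:
```python
from h import *
go([.4205,-.327,.10],-7)
```

```text
pos [0.55   0.0668 0.1844] ang -4.46 travel cm [-40.27  -9.92   8.31] twist 0.044 w 0.0792 t 39.025
```

step_arm([
  {"hand": 1, "travel": [-4.47, -1.1, 0], "twist": 0},
  {"hand": 1, "travel": [-4.47, -1.1, 0], "twist": 0},
  {"hand": 1, "travel": [-4.47, -1.1, 0], "twist": 0},
  {"hand": 1, "travel": [-4.47, -1.1, 0], "twist": 0},
  {"hand": 1, "travel": [-4.47, -1.1, 0], "twist": 0},
  {"hand": 1, "travel": [-4.47, -1.1, 2], "twist": 0},
  {"hand": 1, "travel": [-4.47, -1.1, 2], "twist": 0},
  {"hand": 1, "travel": [-4.47, -1.1, 2], "twist": 0},
  {"hand": 1, "travel": [-4.47, -1.1, 2], "twist": 0},
  {"hand": 1, "travel": [0, 0, 2], "twist": 0.044},
  {"hand": 1, "travel": [0, 0, 0], "twist": 0},
  {"hand": 1, "travel": [0, 0, 0], "twist": 0},
])

```text
time: 40.52
tool_pos: [0.4184, -0.3265, 0.0793]
orientation: [[0.12, 0.993, 0.0], [0.993, -0.12, -0.0], [-0.0, 0.0, -1.0]]
wrist_force: [0.0, -0.2, -0.4]
gripper_width: 0.0875
gripper_force: 0.0
```

Run:
```python
from h import *
go([.4205,-.327,.013],-7)
T=bot.camera("top");S=bot.camera("scene")
b=[box(.056,.08,.07,.082)]
for ly in(.135,.039,-.135):
    X=K(0,ly,.08); x0=(X[0]*1e3,X[1]*1e3,-4)
    for n,p in(("T",T),("S",S)):
        try:
            m=blue(p); 
            if n=="S": m&=cv2.cvtColor(p["pixels"],cv2.COLOR_BGR2HSV)[...,2]>55
            m=near(p,m,X,12); m=cv2.morphologyEx(m.astype(np.uint8),cv2.MORPH_CLOSE,np.ones((3,3)))>0
            v,i=fit([(p,m)],b,x0); w=np.radians(KA); d=v[:2]-[KX*1e3,KY*1e3]
            print(n,ly,"local",d@[np.cos(w),np.sin(w)],d@[-np.sin(w),np.cos(w)],"yaw",v[2],i)
        except Exception as e: print(n,ly,e)
```

```text
pos [ 0.4184 -0.3265  0.0793] ang -6.91 travel cm [-0.02  0.21  6.63] twist 0.002 w 0.0875 t 40.525
T 0.135 local -3.923339747063774 134.95407103244875 yaw -3.280319529384494 0.9402362360104869
S 0.135 local -2.8635942765854283 134.1299593761978 yaw -6.983453360768179 0.8508089659020052
T 0.039 local -2.933323593443732 38.65509042945712 yaw -3.346902926275042 0.9339625299337935
S 0.039 local -2.5522316775666263 37.35825147762476 yaw -4.1855352211016825 0.8675652477985822
T -0.135 local -3.0592879579339463 -133.63394201360654 yaw -4.108104557886943 0.9105085309107024
S -0.135 local -2.8645342947087893 -136.41468733927124 yaw -5.455088015189645 0.8804446323929197
```

Tiles measured at local y = 134.5, 38 and −135 mm, x about −3 mm, all square. The 4th goes at −48.5 mm.

step_arm([
  {"hand": 1, "travel": [0, 0.2, 2.5], "twist": 0},
  {"hand": 1, "travel": [0, 0, 2.5], "twist": 0},
  {"hand": 1, "travel": [0, 0, 1.3], "twist": 0},
  {"hand": 1, "travel": [0, 0, 0.3], "twist": 0},
  {"hand": 1, "travel": [0, 0, 0], "twist": 0},
  {"hand": 0.5, "travel": [0, 0, 0], "twist": 0},
  {"hand": 0.4, "travel": [0, 0, 0], "twist": 0},
  {"hand": 0.4, "travel": [0, 0, 0], "twist": 0},
  {"hand": 0.4, "travel": [0, 0, 0], "twist": 0},
  {"hand": 0.4, "travel": [0, 0, 0], "twist": 0},
], squeeze=40)

```text
time: 41.88
tool_pos: [0.4203, -0.3271, 0.0129]
orientation: [[0.122, 0.993, 0.001], [0.993, -0.122, -0.0], [-0.0, 0.001, -1.0]]
wrist_force: [0.9, 0.8, 1.1]
gripper_width: 0.056
gripper_force: 39.4
```

step_arm([
  {"hand": 0.4, "travel": [0, 0, -2], "twist": 0},
  {"hand": 0.4, "travel": [0, 0, -4], "twist": 0},
  {"hand": 0.4, "travel": [0, 0, -4], "twist": 0},
  {"hand": 0.4, "travel": [0, 0, -4], "twist": -0.051},
  {"hand": 0.4, "travel": [0, 0, 0], "twist": 0},
  {"hand": 0.4, "travel": [0, 0, 0], "twist": 0},
])

```text
time: 42.62
tool_pos: [0.4198, -0.3268, 0.152]
orientation: [[0.072, 0.997, -0.001], [0.997, -0.072, 0.001], [0.001, -0.001, -1.0]]
wrist_force: [0.5, 0.7, -1.2]
gripper_width: 0.0562
gripper_force: 39.4
```

Run:
```python
from h import *
go(K(.002,-.0485,.153),KA)
```

```text
pos [ 0.4198 -0.3268  0.152 ] ang -4.11 travel cm [31.53 10.12 -0.09] twist -0.002 w 0.0562 t 42.625
```

step_arm([
  {"hand": 0.4, "travel": [4.5, 1.45, 0], "twist": 0},
  {"hand": 0.4, "travel": [4.5, 1.45, 0], "twist": 0},
  {"hand": 0.4, "travel": [4.5, 1.45, 0], "twist": 0},
  {"hand": 0.4, "travel": [4.5, 1.45, 0], "twist": 0},
  {"hand": 0.4, "travel": [4.5, 1.45, 0], "twist": 0},
  {"hand": 0.4, "travel": [4.5, 1.45, 0], "twist": 0},
  {"hand": 0.4, "travel": [4.5, 1.45, 0], "twist": 0},
  {"hand": 0.4, "travel": [0, 0, 2], "twist": 0},
  {"hand": 0.4, "travel": [0, 0, 0], "twist": 0},
  {"hand": 0.4, "travel": [0, 0, 0], "twist": 0},
])

```text
time: 43.88
tool_pos: [0.5429, -0.0211, 0.1317]
orientation: [[0.073, 0.997, -0.002], [0.997, -0.073, -0.0], [-0.0, -0.002, -1.0]]
wrist_force: [0.8, -0.2, -0.9]
gripper_width: 0.0559
gripper_force: 39.4
```

Run:
```python
from h import *
go(K(.002,-.0485,.0845),KA)
p=bot.camera("scene"); u=proj(p,[.54,.03,.07])[0].astype(int); cv2.imwrite("pics/c4.png",cv2.resize(p["pixels"][u[1]-50:u[1]+50,u[0]-100:u[0]+100],None,fx=3.5,fy=3.5,interpolation=cv2.INTER_CUBIC))
```

```text
pos [ 0.5429 -0.0211  0.1317] ang -4.16 travel cm [0.16 0.03 4.72] twist -0.003 w 0.0559 t 43.875
```

View pics/c4.png

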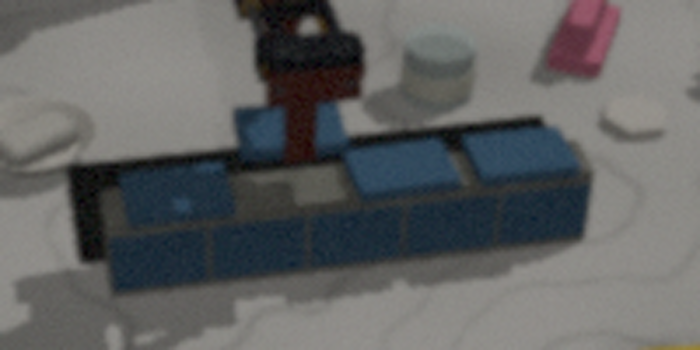

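Held tile 4 at crop (291,133) lies between tile 2 (right edge 235) and tile 3 (left edge 350), with similar gaps on both sides. Lower straight.

step_arm([
  {"hand": 0.4, "travel": [0.05, 0, 2], "twist": 0},
  {"hand": 0.4, "travel": [0, 0, 1.5], "twist": 0},
  {"hand": 0.4, "travel": [0, 0, 0.7], "twist": 0},
  {"hand": 0.4, "travel": [0, 0, 0.5], "twist": 0},
  {"hand": 0.4, "travel": [0, 0, 0], "twist": 0},
  {"hand": 0.4, "travel": [0, 0, 0], "twist": 0},
])

```text
time: 44.68
tool_pos: [0.5441, -0.0195, 0.0862]
orientation: [[0.071, 0.997, 0.001], [0.997, -0.071, -0.0], [-0.0, 0.001, -1.0]]
wrist_force: [-0.4, 0.0, -1.5]
gripper_width: 0.056
gripper_force: 39.4
```

step_arm([
  {"hand": 0.75, "travel": [0, 0, 0], "twist": 0},
  {"hand": 0.9, "travel": [0, 0, 0], "twist": 0},
  {"hand": 0.9, "travel": [0, 0, 0], "twist": 0},
  {"hand": 0.9, "travel": [0, 0, -1.5], "twist": 0},
  {"hand": 0.9, "travel": [0, 0, -4], "twist": 0},
  {"hand": 0.9, "travel": [0, 0, -4], "twist": 0},
  {"hand": 0.9, "travel": [-4, 0, -3], "twist": 0},
  {"hand": 0.9, "travel": [-5, 0, 0], "twist": 0},
  {"hand": 0.9, "travel": [-5, 0, 0], "twist": 0},
  {"hand": 0.9, "travel": [-5, 0, 0], "twist": 0},
  {"hand": 0.9, "travel": [-5, 0, 0], "twist": 0},
  {"hand": 0.9, "travel": [-5, 0, 0], "twist": 0},
])

```text
time: 46.18
tool_pos: [0.523, -0.3105, 0.2122]
orientation: [[0.071, 0.997, 0.001], [0.997, -0.071, -0.001], [-0.001, 0.002, -1.0]]
wrist_force: [0.7, -1.1, 0.3]
gripper_width: 0.0791
gripper_force: 0.0
```

Run:
```python
from h import *
T=bot.camera("top");S=bot.camera("scene")
b=[box(.056,.08,.07,.082)]
for ly in(.135,.038,-.0485,-.135):
    X=K(0,ly,.08); x0=(X[0]*1e3,X[1]*1e3,-4)
    for n,p in(("T",T),("S",S)):
        try:
            m=blue(p)
            if n=="S": m&=cv2.cvtColor(p["pixels"],cv2.COLOR_BGR2HSV)[...,2]>55
            m=near(p,m,X,12); v,i=fit([(p,m)],b,x0); w=np.radians(KA); d=v[:2]-[KX*1e3,KY*1e3]
            print(n,ly,d@[np.cos(w),np.sin(w)],d@[-np.sin(w),np.cos(w)],"yaw",v[2],i)
        except Exception as e: print(n,ly,e)
fb=[box(.05,.11,.004,.022),box(.024,.1,.022,.056)]
for p in(T,S):
  for d in bot.trace(p,"float"):
    m=d["pixels"]; c=np.argwhere(m).mean(0)[::-1]
    if np.hypot(*(c-proj(p,[.55,.44,.03])[0]))<20: print("float",d["score"],fit([(p,m)],fb,(551,439,-10.5)))
u=proj(T,[.54,.2,.05])[0].astype(int); a=cv2.resize(T["pixels"][u[1]-50:u[1]+60,u[0]-130:u[0]+130],None,fx=2.6,fy=2.6,interpolation=cv2.INTER_CUBIC)
u=proj(S,[.54,.2,.05])[0].astype(int); c=cv2.resize(S["pixels"][u[1]-50:u[1]+60,u[0]-140:u[0]+120],None,fx=2.6,fy=2.6,interpolation=cv2.INTER_CUBIC)
cv2.imwrite("pics/end.png",np.vstack([a,c]))
```

```text
T 0.135 -3.91065025727428 135.11719501208154 yaw -2.984184825726187 0.9405646779526892
S 0.135 -3.58698595395635 133.44369543056982 yaw -10.628408252901487 0.8304240224385415
T 0.038 max() iterable argument is empty
S 0.038 max() iterable argument is empty
T -0.0485 max() iterable argument is empty
S -0.0485 max() iterable argument is empty
T -0.135 -3.089058237697496 -133.61134422580307 yaw -4.073384422287429 0.9354647386110091
S -0.135 -4.546240214635137 -136.23554790543238 yaw -6.398161466889081 0.8798457848881334
float 0.68 (array([548.4909, 441.475 , -10.5702]), np.float64(0.9064946257151749))
float 0.95 (array([550.879 , 435.0613,  -8.1335]), np.float64(0.9129590232170937))
```

View pics/end.png

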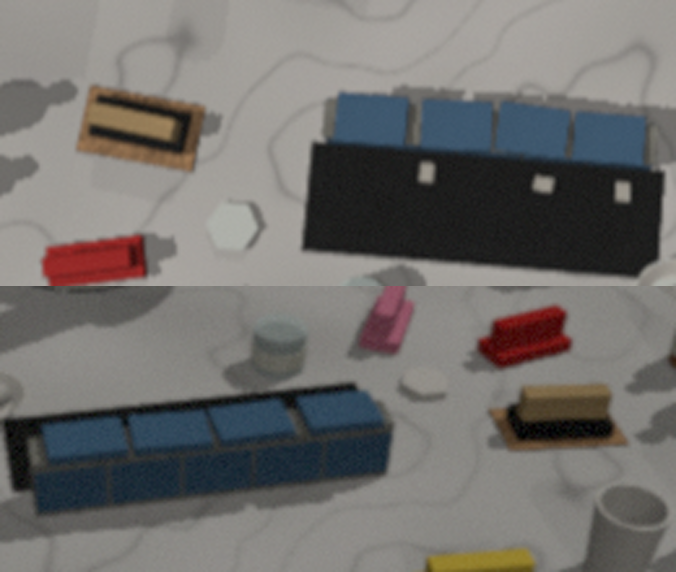

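The four tiles lie flat in a row with small gaps, at top crop (370,120), (457,125), (533,130) and (608,138). The three chips are on the mat at (427,172), (543,184) and (622,191). The float is upright on its cork pad at (135,122), the candle is standing, and the arm is clear.

```bash
python3 -c "
from plant import bot
print(bot.close_job())"
```

```text
the job is handed in; nothing more can be done
None
```

I handed the job in at about 46 s of the 192 s allowed. My last pictures showed all three chips swept onto the mat, the float upright and lined up on its pad, all four cap tiles flat and square on the kerb about 3–4 mm off centre across it (10 mm allowed), and the candle standing. `bot.close_job()` returned no verdict, so the judged result isn't known.

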